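# Seat the sample vial, shut the light shield and start the turbidity reading

## Task

Take the turbidity reading using the fingertips only, without picking anything up: press the sample vial in the meter's well straight down until it is fully seated, and only then push the meter's open lid over it until it is fully shut. With the lid shut, press the large oblong key on the meter's front panel well down, let it come up again and move clear; leave the small round keys, and the vial, bottle and beaker standing beside the meter, alone.

Things in the scene. Friction and masses are not known exactly. Their poses are not given: they have to be found in the camera images.
- meter: Bench turbidity meter, white box fixed to the worktop, x -115..90, y -95..95 mm. Origin on the worktop below the axis of its vial well; x to its rear, y to its left, z up. Deck 80 mm high behind x = -45 mm; the front panel slopes from there to 62 mm at the front. The well: round upright hole 28 mm wide, 38 mm deep, in the deck's black square. Display on the panel's left, oblong key on its right.
- sample_cap (a point): Centre of the top of the sample vial's black cap. Glass vial in the well, 25 mm thick, 58 tall, cap 26 across and 14 high, 30 g. Its top starts 14 to 18 mm above its seated height; spring noses hold it there and a push of 2 to 5 N straight down slides it. Seated on the well's floor its top is 100.5 mm above the worktop. While it stands up, the lid strikes it before shutting.
- lid (a joint): Angle of the meter's lid (rad): 0 shut, flat on the deck; 1.75 to 1.9 at the start, leaning open to the rear. Hollow dark grey cover 88 mm wide (y), 82 deep, top 110.5 mm above the worktop when shut, on a stiff friction hinge along y at its rear edge: it stays where it is left; 2 to 5 N near its free edge moves it.
- hinge_axis (a point): Middle of the lid's hinge axis: 42 mm behind the well's axis (meter +x), 86.5 mm above the worktop.
- lid_edge (a point): Middle of the free edge of the lid's outer (top) face, on the moving lid: 86 mm from the hinge axis along the lid and 24 mm off it to the outer side. Shut, it lies 44 mm in front of the well's axis, 110.5 mm above the worktop; open, it is the rearmost point near the lid's top.
- read_key_top (a point): Centre of the top of the large oblong key, a grey key 40 mm wide (y) and 26 mm deep on the right of the front panel, about 83 mm in front of the well's axis and 62 mm to its right; top 7 mm proud of the panel and parallel to it.
- read_key (a joint): Travel of the large oblong key (m): 0 up, 0.004 fully down, along the panel's normal; a spring returns it, fully down takes 3 N.
- small_key_0 (a joint): Travel (m, 0 up, 0.003 down) of the leftmost of three small round keys, 12 mm across and 5 mm proud, in a row below the display, 105 mm in front of the well's axis and 60 mm to its left. To be left alone.
- small_key_1 (a joint): Travel (m, 0 up, 0.003 down) of the middle small round key, 30 mm left of the well's axis. To be left alone.
- small_key_2 (a joint): Travel (m, 0 up, 0.003 down) of the rightmost small round key, straight in front of the well. To be left alone.
- spare_vial: Another capped glass vial, 26 mm across, 58 mm tall, loose, standing on the worktop beside the meter; origin at the centre of its underside. To be left alone.
- amber: Brown reagent bottle with a black cap, 40 mm across, 82 mm tall, loose, beside the meter; origin at the centre of its underside. To be left alone.
- small_beaker: Small glass beaker, 59 mm across, 61 mm tall, loose, beside the meter; origin at the centre of its underside. To be left alone.

How it is judged:
By the outcome, as a careful person would: the job done as asked, in the order asked, and still so for the second after the job is handed in, with the robot touching nothing.
It also fails if it takes over 48 s, if anything falls off the work surface, if the arm or the gripper's body presses on something with over 40 N, if the wrist force passes 120 N, or if a joint passes its speed limit or range.

## Robot

A 7-joint arm with a two-finger parallel gripper is mounted at the origin on a cart in front of the work surface, level with it; the furniture and walls round the work are solid. World frame = base frame: x ahead of the robot, y to its left, z up, the work surface at z = 0. Lengths are in mm, angles in degrees, forces in N, time in s.
With the tool pointing down it reaches from about 375 to 925 mm from the base axis. Payload 3.1 kg.
Tool frame: the origin (TCP) lies midway between the tips of the shut fingers; the grasp point (between the pads) lies 19 mm behind it; z points along the fingers, y is the direction in which the jaws open and shut (so a half turn about z gives the same grasp; the last joint's range is limited). The gripper opens to 85 mm and grips with 20 to 120 N. Pads are 22 mm wide; open, the fingers measure 114 mm over their backs; the gripper's body (76 mm by 85 mm) begins 54 mm behind the grasp point. The pads swing forward as they close: fully open they stand 13 mm farther back than shut.
Start: joints at [-72.41, 21.939, 2.515, 91.553, -1.026, 66.532, -2.859], TCP at [255.97, 597.479, 200.069] pointing down, gripper open.
Joint ranges: [-149.38, 149.38], [-23.57, 123.04], [-84.95, 90], [0, 143.3], [-89.99, 269.99], [3.08, 112.72], [-163.45, 163.45]. Speed limits (degrees/s): [159.86, 159.86, 180, 180, 180, 180, 180].

## Interface

Orientations are given as a 3x3 rotation matrix whose columns are the frame's x, y, z axes.
In Python, from station import r, read_camera gives the robot as it stands.
- The arm moves only by the tool send_rows, never from a script. Its argument "steps" is a list of rows, each a list of 5 numbers: the shift along the tool's x, y, z each as a share of 12 cm, from -1 to 1, then the turn about the tool's z as a share of 1.5 rad, from -1 to 1, then the opening, from -1 (shut) to 1 (fully open). A call has 1 to 5 rows; each row is the pose to reach, as a shift and turn from the pose commanded when the call began, along the tool's axes at that moment; what a row does not reach only later rows make up. A row lasts 1/10 s, in which the tool goes at most 50 mm and 8.59 degrees, less where a joint would pass 70% of its speed; a pose out of reach is approached as far as the arm can. A call with a number of a shift or a turn outside -1 to 1 is refused whole. A call with a gripper value outside its range is refused whole. The fingers move at their own pace and stop on an object; "grip_force" is the grip in N (left out, the last holds). Time passes only in rows, so rows that repeat a pose let the fingers close. It gives the time, the measured TCP pose, the force and the opening at its end, in the units of the state.
- r.get_obs(): the state, without advancing time (a new reading comes with each control period).
- read_camera(name): name is "scene" or "side" or "wrist"; returns a dict with "color" (384x512x3 uint8, blue, green, red), "fx", "fy", "cx", "cy" (pixels), "k1" (the pictures are not rectified: a ray, as slopes to the right and down, at radius r is drawn at 1 + k1 r^2 times it, then the intrinsics apply), "rvec" (rotation vector, rad) and "tvec" (3), from world to camera coordinates, as OpenCV has them; the wrist camera has in their place "tool_from_camera" (4x4, takes a point from camera to tool coordinates, whose origin is the TCP and whose axes are the flange's). Camera axes: x right, y down, z forward; pixel columns grow to the right and rows downward; lengths in mm; the calibration is good to about 2 mm. A picture is of the moment at which its call begins: read the wrist's pose just before it. There is no depth.
- r.close_job(): hands the job in, once; it reports no verdict.
The state is a dict: "t": time; "q": joint angles; "qd": joint speeds; "joint_torque": joint torques, N m; "eef_pos": TCP position; "ee_rot": TCP orientation; "wrist_force": force on the tool from outside, world axes, zero at the start; "ft_torque": the same for the moment, N m; "finger_gap": opening from 0.0 (shut) to 1.0 (fully open).
Only numpy, scipy, OpenCV 4.12 (cv2) and the standard library are available. Lean on these libraries where they do the work, as an engineer would, in place of code of your own. Each camera call takes 0.05 s, during which the arm holds its last target.

## Working session

There is one attempt and no reset: what is moved stays moved. The work goes in short steps, Python scripts to look and compute and a tool call to move; the robot and the scene stay as the last step left them, time stands still between calls to the robot, and variables do not carry over. Pictures are saved under pics/ and viewed, and the job is handed in when it is done.

Besides the shell and the picture viewer there is one more tool, called after "Request:" by a JSON object that holds its "op" and its "data". send_rows: Moves the arm, as the interface text tells. Its arguments: {"type":"object","properties":{"steps":{"type":"array"},"grip_force":{"type":"number"}},"required":["steps"]}

```bash
ls; mkdir -p pics; cat > h.py <<'E'
import numpy as np, cv2
from station import r, read_camera
E
python3 - <<'E'
from h import *
o=r.get_obs(); print({k:np.round(v,3).tolist() for k,v in o.items()})
for n in("scene","side","wrist"):
    c=read_camera(n); cv2.imwrite(f"pics/{n}0.png",c["color"]); print(n,{k:(np.round(v,4).tolist()) for k,v in c.items() if k!="color"})
    import pickle; pickle.dump(c,open(f"pics/{n}0.pkl","wb"))
E
```

```text
pics
{'t': 0.0, 'q': [-72.41, 21.993, 2.51, 91.651, -1.027, 66.533, -2.861], 'qd': [0.058, 0.077, -0.043, -0.018, -0.031, -0.044, -0.034], 'joint_torque': [-0.0, -43.344, 1.025, -24.952, 0.011, 0.011, 0.0], 'eef_pos': [255.571, 596.496, 198.651], 'ee_rot': [[-0.919, 0.394, -0.001], [0.394, 0.919, -0.003], [-0.0, -0.003, -1.0]], 'wrist_force': [0.616, -0.12, -0.042], 'ft_torque': [-0.009, -0.019, -0.047], 'finger_gap': 1.0}
scene {'fx': 371.9794, 'fy': 371.9794, 'cx': 258.5527, 'cy': 193.3486, 'k1': -0.0246, 'rvec': [2.0807, -0.7678, 0.4221], 'tvec': [-477.9995, 221.4717, 668.5214]}
side {'fx': 356.1973, 'fy': 356.1973, 'cx': 255.2016, 'cy': 185.0983, 'k1': -0.0742, 'rvec': [2.0526, -0.0397, 0.0096], 'tvec': [-541.2751, 70.9411, 964.3966]}
wrist {'fx': 266.1906, 'fy': 266.1906, 'cx': 255.992, 'cy': 189.9221, 'k1': -0.0557, 'tool_from_camera': [[-0.0001, -0.9625, -0.2714, 68.1385], [1.0, -0.0, -0.0005, 0.8977], [0.0005, -0.2714, 0.9625, -173.8627], [0.0, 0.0, 0.0, 1.0]]}
```

View pics/scene0.png

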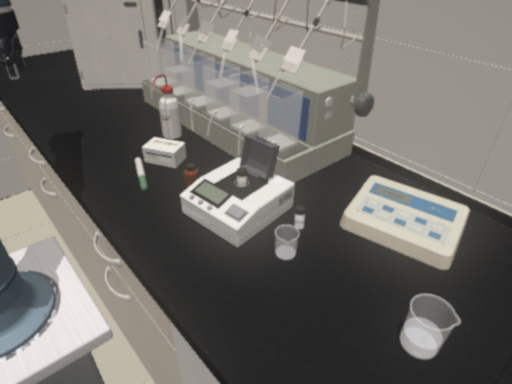

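View pics/side0.png

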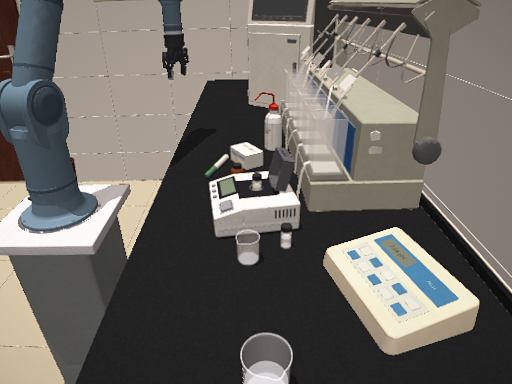

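View pics/wrist0.png

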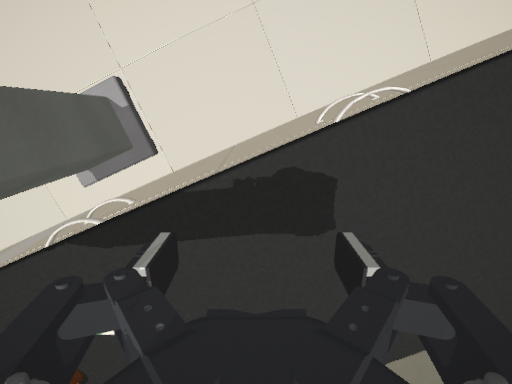

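```bash
python3 - <<'E'
import cv2
a=cv2.imread("pics/scene0.png")[125:265,170:320]; cv2.imwrite("pics/sc_z.png",cv2.resize(a,None,fx=5,fy=4.28*1,interpolation=cv2.INTER_CUBIC) if 0 else cv2.resize(a,None,fx=4,fy=4,interpolation=cv2.INTER_CUBIC))
a=cv2.imread("pics/side0.png")[140:270,195:315]; cv2.imwrite("pics/si_z.png",cv2.resize(a,None,fx=4,fy=4,interpolation=cv2.INTER_CUBIC))
E
```

```text
(no output)
```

View pics/sc_z.png

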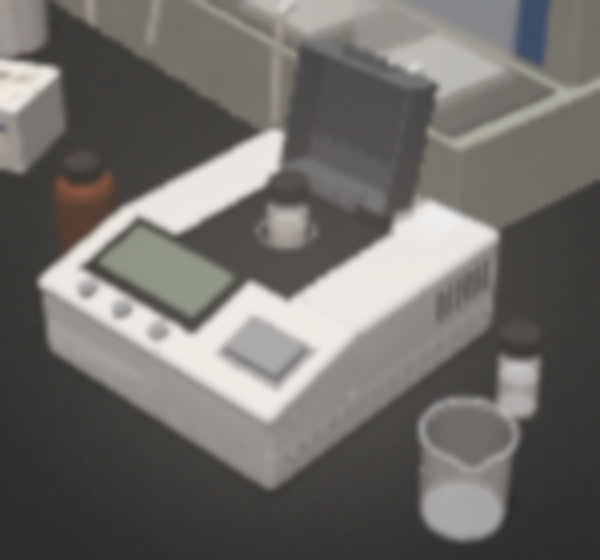

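View pics/si_z.png

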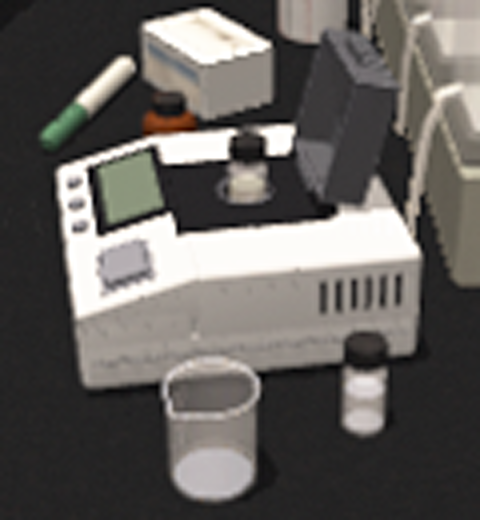

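```bash
cat >> h.py <<'E'
def proj(c,P):
    P=np.asarray(P,float).reshape(-1,3); R=cv2.Rodrigues(np.array(c["rvec"],float))[0]
    X=P@R.T+np.array(c["tvec"]).ravel(); s=X[:,:2]/X[:,2:]; s=s*(1+c["k1"]*(s**2).sum(1))[:,None]
    return s*[c["fx"],c["fy"]]+[c["cx"],c["cy"]]
def world(p,M):
    x,y,a=p; M=np.asarray(M,float).reshape(-1,3); ca,sa=np.cos(a),np.sin(a)
    return np.c_[x+ca*M[:,0]-sa*M[:,1], y+sa*M[:,0]+ca*M[:,1], M[:,2]]
E
python3 - <<'E'
from h import *
import pickle
from scipy.optimize import least_squares
sc=pickle.load(open("pics/scene0.pkl","rb")); si=pickle.load(open("pics/side0.pkl","rb"))
k=lambda y:(-105,y,69.5)
S=[((-115,-95,0),(268,490)),((-115,-95,62),(268,418)),((-115,95,62),(42,282)),((-115,95,0),(48,350)),((90,-95,80),(497,235)),((-45,-95,80),(355,333)),(k(60),(87,289)),(k(30),(121,310)),(k(0),(157,331)),((0,0,80),(287,232)),((-83,-62,77),(266,350))]
T=[((-115,-95,0),(85,388)),((-115,-95,62),(78,318)),((-115,95,62),(57,168)),((90,-95,80),(418,252)),((90,-95,0),(416,354)),((-45,-95,80),(197,278)),(k(60),(75,183)),(k(30),(77,204)),(k(0),(80,226)),((0,0,80),(246,190)),((-83,-62,77),(126,262))]
def res(p,D,c,off):
    return (proj(c,world(p[:3],[d[0] for d in D]))-(np.array([d[1] for d in D])/4+off))
a,b=(170,125),(195,140)
x0=[550,50,0]
# start by grid
best=None
for D in ([(S,sc,a)],[(T,si,b)],[(S,sc,a),(T,si,b)]):
    f=lambda p:np.concatenate([res(p,*d).ravel() for d in D])
    sol=min((least_squares(f,[500,y,t],loss="soft_l1",x_scale=[100,100,1]) for y in(-100,200) for t in(-1,0,1)),key=lambda s:s.cost)
    print(np.round(sol.x,4),sol.cost)
    for d in D: print(np.round(res(sol.x,*d),1).tolist())
E
```

```text
[ 5.402837e+02 -4.323390e+01  1.372000e-01] 10.325040224708065
[[0.4, 4.3], [0.0, 0.8], [-1.5, -0.8], [-0.4, 2.7], [1.6, -0.5], [0.4, 0.2], [-0.1, -1.1], [0.1, -1.1], [0.1, -1.0], [-0.2, 0.6], [-0.4, -1.3]]
[ 5.435991e+02 -4.415090e+01  1.513000e-01] 8.90684333214357
[[-0.2, 4.2], [-0.1, -0.4], [-0.6, -0.2], [2.0, 0.1], [0.9, 2.8], [0.3, -0.4], [-0.7, -0.9], [-0.2, -0.9], [0.0, -0.8], [-0.3, 0.5], [-0.1, -0.8]]
[ 5.423158e+02 -4.174300e+01  1.436000e-01] 23.786084579478754
[[1.2, 3.5], [0.8, 0.1], [-1.1, -1.1], [0.0, 2.3], [1.7, -1.3], [0.9, -0.5], [0.4, -1.5], [0.6, -1.6], [0.7, -1.5], [0.0, 0.1], [0.3, -2.0]]
[[-1.0, 3.4], [-1.0, -1.2], [-0.8, -0.8], [1.1, -0.2], [-0.0, 2.4], [-0.6, -1.0], [-0.9, -1.5], [-0.6, -1.5], [-0.5, -1.4], [-0.8, 0.1], [-0.8, -1.4]]
```

Request:
{"op": "send_rows", "data": {"steps": [[0,0,-0.4,-0.1,-1],[0,0,-0.7,-0.2,-1],[0,0,-0.7,-0.3,-1],[0,0,-0.7,-0.365,-1],[0,0,-0.7,-0.365,-1]], "grip_force": 30}}

```text
t: 0.65
eef_pos: [256.0, 597.3, 284.0]
ee_rot: [[-0.99, -0.142, -0.0], [-0.142, 0.99, -0.0], [0.0, -0.0, -1.0]]
wrist_force: [0.4, -0.6, 0.4]
finger_gap: 0.143
```

Request:
{"op": "send_rows", "data": {"steps": [[-0.1,-0.4,0,0,-1],[-0.2,-0.8,0,0,-1],[-0.25,-1,0,0,-1]]}}

```text
t: 0.95
eef_pos: [305.7, 478.0, 283.1]
ee_rot: [[-0.991, -0.135, 0.001], [-0.135, 0.991, -0.004], [-0.0, -0.004, -1.0]]
wrist_force: [0.9, 0.2, -0.4]
finger_gap: -0.001
```

Request:
{"op": "send_rows", "data": {"steps": [[-0.1,-0.4,0,0,-1],[-0.2,-0.8,0,0,-1],[-0.25,-1,0,0,-1]]}}

```text
t: 1.25
eef_pos: [351.9, 363.1, 283.4]
ee_rot: [[-0.991, -0.134, 0.0], [-0.134, 0.991, -0.003], [0.0, -0.003, -1.0]]
wrist_force: [0.2, 0.3, -0.4]
finger_gap: 0.004
```

Request:
{"op": "send_rows", "data": {"steps": [[-0.1,-0.4,0,0,-1],[-0.2,-0.8,0,0,-1],[-0.25,-1,0,0,-1]]}}

```text
t: 1.55
eef_pos: [397.9, 248.6, 283.5]
ee_rot: [[-0.991, -0.133, -0.0], [-0.133, 0.991, -0.002], [0.001, -0.002, -1.0]]
wrist_force: [1.1, -0.1, 0.4]
finger_gap: -0.001
```

Request:
{"op": "send_rows", "data": {"steps": [[-0.1,-0.4,0,0,-1],[-0.2,-0.8,0,0,-1],[-0.25,-1,0,0,-1]]}}

```text
t: 1.85
eef_pos: [444.1, 134.0, 283.7]
ee_rot: [[-0.991, -0.133, -0.0], [-0.133, 0.991, -0.001], [0.0, -0.001, -1.0]]
wrist_force: [0.4, -0.1, 0.5]
finger_gap: 0.0
```

Request:
{"op": "send_rows", "data": {"steps": [[-0.1,-0.4,0,0,-1],[-0.2,-0.8,0,0,-1],[-0.25,-1,0,0,-1],[-0.25,-1,0,0,-1]]}}

```text
t: 2.25
eef_pos: [490.4, 19.3, 283.8]
ee_rot: [[-0.991, -0.13, -0.0], [-0.13, 0.991, -0.002], [0.0, -0.002, -1.0]]
wrist_force: [-0.1, -1.0, -1.2]
finger_gap: -0.001
```

Request:
{"op": "send_rows", "data": {"steps": [[0,-0.4,0,-0.02,-1],[0,-0.5,0,-0.02,-1],[0,-0.5,0,-0.02,-1]]}}

```text
t: 2.55
eef_pos: [497.9, -36.4, 283.8]
ee_rot: [[-0.986, -0.166, -0.001], [-0.166, 0.986, -0.0], [0.001, -0.0, -1.0]]
wrist_force: [0.2, 0.2, 0.2]
finger_gap: 0.001
```

```bash
python3 - <<'E'
from h import *
import pickle
o=r.get_obs(); c=read_camera("wrist"); s=read_camera("side")
pickle.dump((o,c,s),open("pics/w1.pkl","wb")); cv2.imwrite("pics/w1.png",cv2.resize(c["color"],None,fx=1.5,fy=1.5,interpolation=cv2.INTER_CUBIC))
cv2.imwrite("pics/s1.png",s["color"])
print(o["eef_pos"],o["ee_rot"],o["q"])
E
```

```text
[497.92534009 -36.43402078 283.81377897] [[-9.86163547e-01 -1.65773920e-01 -6.82294176e-04]
 [-1.65773849e-01  9.86163782e-01 -1.59360822e-04]
 [ 6.99271674e-04 -4.40493014e-05 -9.99999755e-01]] [-31.14151444   0.59825843  31.1438434  107.10801189  -0.31498931
  72.41929303  99.63849254]
```

View pics/w1.png

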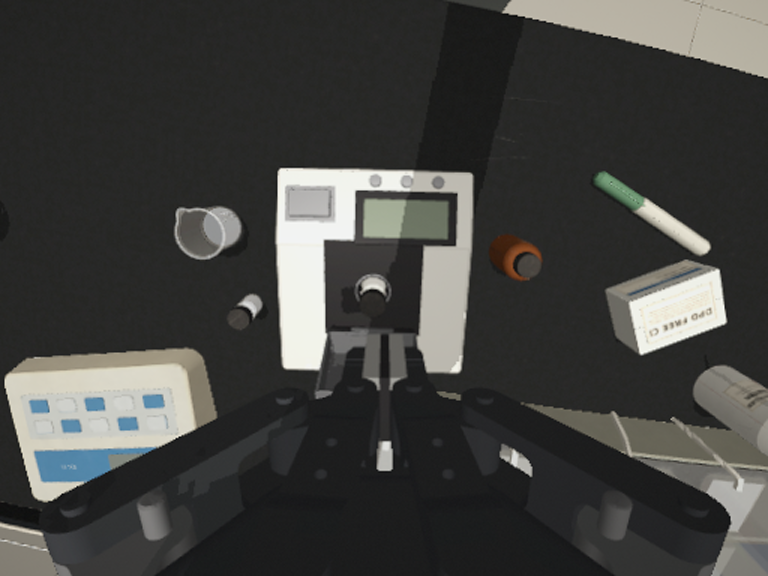

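View pics/s1.png

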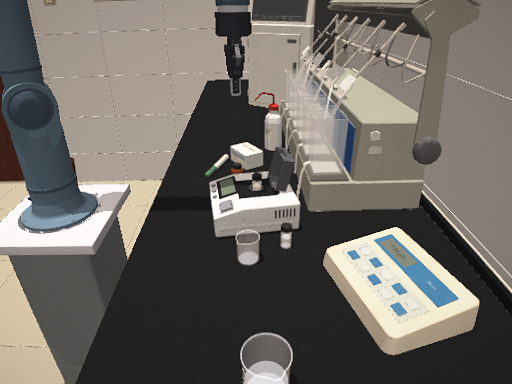

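```bash
cat >> h.py <<'E'
def wproj(o,c,P):
    P=np.asarray(P,float).reshape(-1,3); T=np.array(c["tool_from_camera"])
    tl=(P-np.array(o["eef_pos"]))@np.array(o["ee_rot"])
    X=(tl-T[:3,3])@T[:3,:3]; s=X[:,:2]/X[:,2:]; s=s*(1+c["k1"]*(s**2).sum(1))[:,None]
    return s*[c["fx"],c["fy"]]+[c["cx"],c["cy"]]
E
python3 - <<'E'
from h import *
import pickle
from scipy.optimize import least_squares
o,c,s=pickle.load(open("pics/w1.pkl","rb"))
print("side tcp",proj(s,o["eef_pos"]),"wrist tcp",wproj(o,c,o["eef_pos"])*1.5)
k=lambda y:(-105,y,69.5)
# 1.5x picture
W=[((-115,95,62),(473,172)),((-115,-95,62),(278,168)),(k(60),(438,182)),(k(30),(407,181)),(k(0),(376,180)),((-83,-62,77),(311,203)),((0,0,80),(373,290)),((90,-95,80),(281,369)),((90,95,80),(461,373)),((-45,-95,80),(278,243)),((-45,95,80),(470,245))]
M=[w[0] for w in W]; U=np.array([w[1] for w in W])/1.5
f=lambda p:(wproj(o,c,world(p,M))-U).ravel()
sol=least_squares(f,[540,-40,.14],x_scale=[100,100,1],loss="soft_l1"); print(sol.x,sol.cost); print(f(sol.x).reshape(-1,2).round(1).tolist())
E
```

```text
side tcp [[235.37605778 108.36909891]] wrist tcp [[383.35098435 323.75370543]]
[ 5.42648568e+02 -3.95173572e+01  1.42414378e-01] 5.76152780495784
[[1.1, -0.0], [-0.9, -0.5], [0.5, -0.2], [0.0, -0.1], [-0.5, 0.0], [-1.5, -0.2], [0.1, -0.1], [0.3, 0.5], [0.6, 0.6], [-2.1, -0.3], [1.9, 1.5]]
```

```bash
python3 - <<'E'
import cv2
a=cv2.imread("pics/s1.png")[60:130,190:290]; cv2.imwrite("pics/s1z.png",cv2.resize(a,None,fx=6,fy=6,interpolation=cv2.INTER_CUBIC))
a=cv2.imread("pics/w1.png")[250:480,220:540]; cv2.imwrite("pics/w1z.png",cv2.resize(a,None,fx=2,fy=2,interpolation=cv2.INTER_CUBIC))
E
```

```text
(no output)
```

View pics/s1z.png

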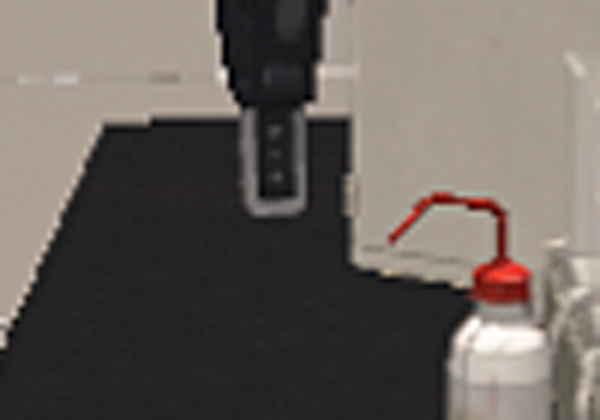

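View pics/w1z.png

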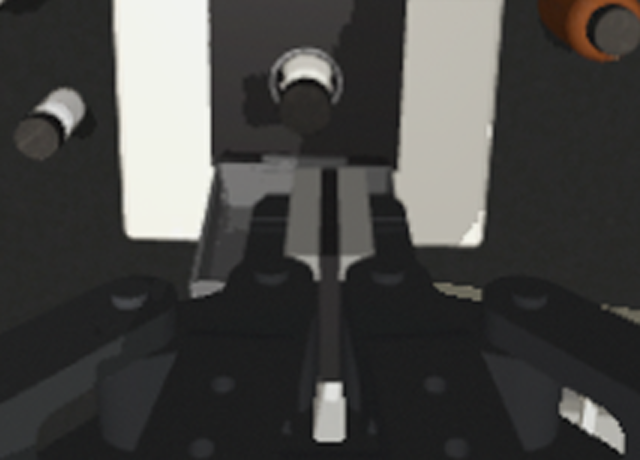

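```bash
python3 - <<'E'
from h import *
import pickle
a=r.get_obs(); s=read_camera("side"); o=r.get_obs(); sc=read_camera("scene")
print(a["eef_pos"],o["eef_pos"],o["t"],o["finger_gap"])
for n,c in(("side",s),("scene",sc)):
    u=proj(c,o["eef_pos"])[0]; print(n,u, proj(c,o["eef_pos"]+np.array([0,0,70]))[0])
    R=cv2.Rodrigues(c["rvec"])[0]; print("depth",(R@o["eef_pos"]+np.ravel(c["tvec"]))[2], "campos",-R.T@np.ravel(c["tvec"]))
    x,y=int(u[0]),int(u[1]); y0,x0=max(y-60,0),max(x-60,0)
    im=c["color"][y0:y0+100,x0:x0+120].copy(); im=cv2.resize(im,None,fx=5,fy=5,interpolation=cv2.INTER_CUBIC)
    cv2.drawMarker(im,(int((u[0]-x0)*5),int((u[1]-y0)*5)),(0,0,255)); cv2.imwrite(f"pics/{n}2z.png",im); print(x0,y0)
E
```

```text
[497.95856154 -32.64818045 283.69551687] [497.98061456 -32.05812053 283.68332003] 2.7 0.0037631915597873206
side [235.43537366 107.91080403] [234.36201113  77.01757994]
depth 816.3765977693304 campos [ 519.57665844 -838.81000838  504.48981513]
175 47
scene [221.12211482 105.49579768] [219.73817453  71.06073908]
depth 756.4954557461003 campos [  77.72871962 -622.28874787  575.47290808]
161 45
```

View pics/side2z.png

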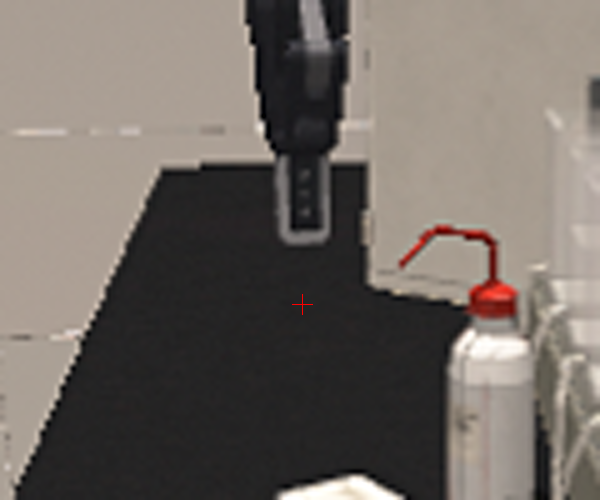

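View pics/scene2z.png

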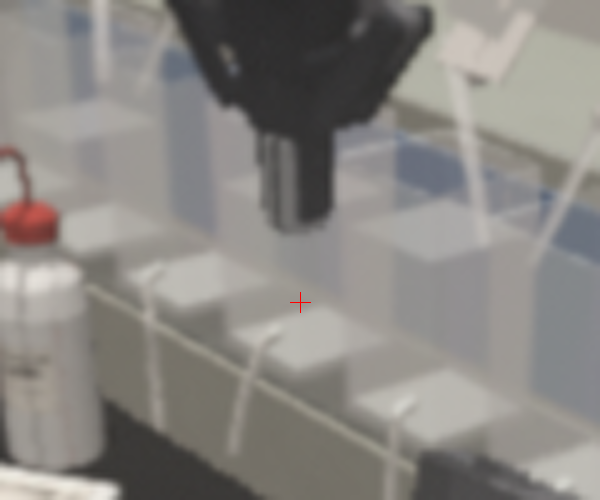

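```bash
python3 - <<'E'
from h import *
import pickle
from scipy.optimize import least_squares
o,c,s=pickle.load(open("pics/w1.pkl","rb"))
k=lambda y:(-105,y,69.5)
W=[((-115,95,62),(473,172)),((-115,-95,62),(278,168)),(k(60),(438,182)),(k(30),(407,181)),(k(0),(376,180)),((-83,-62,77),(311,203)),((0,0,80),(373,290)),((90,-95,80),(281,369)),((90,95,80),(461,373)),((-45,-95,80),(278,243)),((-45,95,80),(470,245))]
M=[w[0] for w in W]; U=np.array([w[1] for w in W])/1.5
def f(p):
    o2=dict(o); o2["eef_pos"]=o["eef_pos"]+np.array([0,0,p[3]]); return (wproj(o2,c,world(p[:3],M))-U).ravel()
sol=least_squares(f,[540,-40,.14,0],x_scale=[100,100,1,100],loss="soft_l1"); print(sol.x,sol.cost); print(f(sol.x).reshape(-1,2).round(1).tolist())
R=o["ee_rot"]
for t in [(0,0,0),(11,0,0),(11,0,-28),(-11,0,-28),(0,0,-28),(11,11,-28),(11,0,-19)]: print(t,wproj(o,c,o["eef_pos"]+R@np.array(t))*1.5)
E
```

```text
[ 5.43177782e+02 -3.93725471e+01  1.42956271e-01  4.53378990e+00] 3.389822850483174
[[0.4, 0.3], [-0.1, -0.1], [0.0, 0.1], [-0.2, 0.2], [-0.4, 0.4], [-0.9, 0.0], [0.2, -0.6], [1.1, -0.5], [0.1, -0.5], [-1.2, -0.4], [1.2, 1.2]]
(0, 0, 0) [[383.35098435 323.75370543]]
(11, 0, 0) [[383.33685279 301.27440193]]
(11, 0, -28) [[383.22523972 323.55438566]]
(-11, 0, -28) [[383.26282503 374.16465022]]
(0, 0, -28) [[383.24423774 349.37853959]]
(11, 11, -28) [[411.39501201 323.54033455]]
(11, 0, -19) [[383.26506483 315.60003507]]
```

```bash
cat >> h.py <<'E'
MET=[542.7,-40.5,.143]
def state():
    o=r.get_obs(); w=o["eef_pos"]; x,y,a=MET; d=w[:2]-[x,y]; ca,sa=np.cos(a),np.sin(a)
    m=[ca*d[0]+sa*d[1],-sa*d[0]+ca*d[1]]
    R=o["ee_rot"]; print("t %.2f"%o["t"],"tcp",np.round(w,1),"meter",np.round([*m,w[2]],1),"yawerr deg %.2f"%np.degrees(np.arctan2(-R[1,0],-R[0,0])-a),"F",np.round(o["wrist_force"],1)); return o
def goto(o,M,yaw=True):
    """shares to reach meter-frame TCP point M"""
    P=world(MET,M)[0]; R=o["ee_rot"]; d=(P-o["eef_pos"])@R; e=np.arctan2(-R[1,0],-R[0,0])-MET[2]
    print("to",np.round(P,1),"mm",np.round(d,1),"shares",np.round(d/120,3),"turn",round(e/1.5,3))
E
python3 - <<'E'
from h import *
import pickle
o=state(); goto(o,(0,0,160)); c=read_camera("wrist"); pickle.dump((o,c),open("pics/w2.pkl","wb"))
cv2.imwrite("pics/w2.png",cv2.resize(c["color"][80:300,120:400],None,fx=2.8,fy=2.8,interpolation=cv2.INTER_CUBIC))
E
```

```text
t 2.75 tcp [498.1 -31.9 283.8] meter [-42.9  14.8 283.8] yawerr deg 1.88 F [ 0.   0.1 -0.4]
to [542.7 -40.5 160. ] mm [-42.5 -16.4 123.7] shares [-0.354 -0.136  1.031] turn 0.022
```

View pics/w2.png

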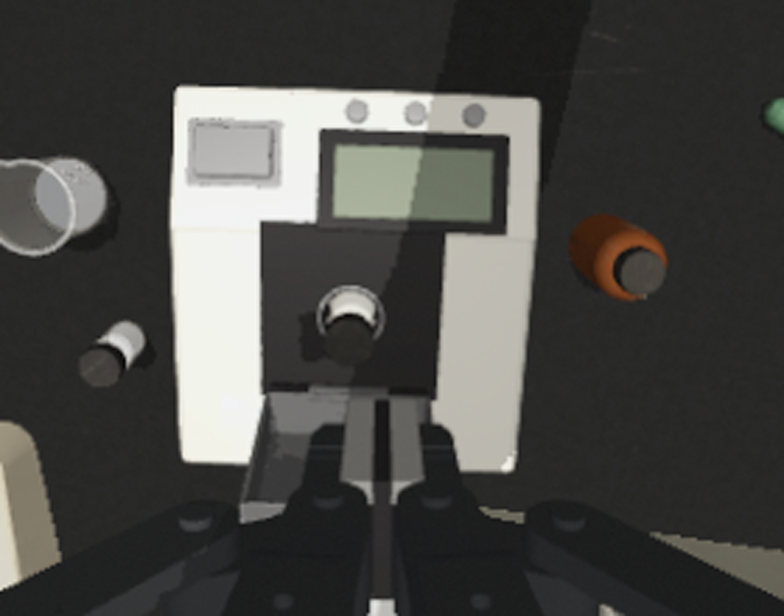

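```bash
python3 - <<'E'
from h import *
import pickle
from scipy.optimize import least_squares
o,c=pickle.load(open("pics/w2.pkl","rb"))
k=lambda y:(-105,y,69.5)
W=[((-115,95,62),(540,101)),((-115,-95,62),(176,88)),(k(60),(473,115)),(k(30),(415,113)),(k(0),(356,111)),((-83,-62,77),(234,151)),((0,0,80),(351,318)),((90,-95,80),(182,462)),((90,95,80),(515,470)),((-45,-95,80),(172,229)),((-45,95,80),(536,240))]
M=[w[0] for w in W]; U=np.array([w[1] for w in W])/2.8+[120,80]
def f(p):
    o2=dict(o); o2["eef_pos"]=o["eef_pos"]+np.array([0,0,p[3] if len(p)>3 else 0]); return (wproj(o2,c,world(p[:3],M))-U).ravel()
for x0 in([540,-40,.14],[540,-40,.14,0]):
  sol=least_squares(f,x0,x_scale=[100,100,1,100][:len(x0)],loss="soft_l1"); print(sol.x,sol.cost); print(f(sol.x).reshape(-1,2).round(1).tolist())
R=o["ee_rot"]
u=(wproj(o,c,[o["eef_pos"]+R@np.array([11,y,-28.]) for y in(-14,0,14)])-[120,80])*2.8; print(u)
E
```

```text
[ 5.43534871e+02 -3.91386565e+01  1.44532022e-01] 5.45645872683053
[[0.7, -1.0], [-1.3, -0.5], [0.7, 0.3], [0.3, 0.3], [0.2, 0.3], [-0.7, 0.9], [0.1, -0.4], [-0.8, 1.1], [0.5, 1.7], [-1.3, -0.6], [0.7, -0.5]]
[ 5.44063002e+02 -3.90610575e+01  1.44683556e-01  4.98187866e+00] 2.432878733937816
[[-0.0, -0.7], [-0.3, -0.1], [0.2, 0.6], [0.1, 0.6], [0.3, 0.6], [-0.1, 1.0], [0.3, -1.0], [-0.0, -0.1], [-0.0, 0.4], [-0.4, -0.8], [-0.1, -0.8]]
[[312.4906812  379.93197834]
 [379.40057518 379.95632303]
 [446.31446486 379.91566472]]
```

```bash
sed -i 's/^MET=.*/MET=[543.2,-39.8,.1445]/' h.py; python3 - <<'E'
from h import *
o=state(); goto(o,(0,0,170))
E
```

```text
t 2.80 tcp [498.1 -32.1 283.8] meter [-43.5  14.1 283.8] yawerr deg 1.81 F [-0.5 -0.4  0.2]
to [543.2 -39.8 170. ] mm [-43.1 -15.6 113.8] shares [-0.359 -0.13   0.948] turn 0.021
```

Request:
{"op": "send_rows", "data": {"steps": [[-0.2,-0.07,0.3,0.01,-1],[-0.36,-0.13,0.6,0.02,-1],[-0.36,-0.13,0.95,0.02,-1],[-0.36,-0.13,0.95,0.02,-1],[-0.36,-0.13,0.95,0.02,-1]]}}

```text
t: 3.3
eef_pos: [542.9, -41.3, 169.8]
ee_rot: [[-0.99, -0.144, -0.002], [-0.144, 0.99, -0.0], [0.002, 0.0, -1.0]]
wrist_force: [0.6, -0.8, 1.5]
finger_gap: -0.004
```

```bash
python3 - <<'E'
from h import *
import pickle
o=state(); goto(o,(0,0,130)); c=read_camera("wrist"); s=read_camera("side"); sc=read_camera("scene"); pickle.dump((o,c,s,sc),open("pics/w3.pkl","wb"))
cv2.imwrite("pics/w3.png",cv2.resize(c["color"][80:320,120:400],None,fx=2.5,fy=2.5,interpolation=cv2.INTER_CUBIC))
b=np.hstack([cv2.resize(s["color"][120:220,200:310],None,fx=3.5,fy=3.5,interpolation=cv2.INTER_CUBIC),cv2.resize(sc["color"][110:210,200:310],None,fx=3.5,fy=3.5,interpolation=cv2.INTER_CUBIC)]); cv2.imwrite("pics/s3.png",b)
E
```

```text
t 3.30 tcp [542.9 -41.3 169.8] meter [ -0.5  -1.4 169.8] yawerr deg -0.01 F [ 0.6 -0.8  1.5]
to [543.2 -39.8 130. ] mm [-0.6  1.4 39.8] shares [-0.005  0.012  0.331] turn -0.0
```

View pics/w3.png

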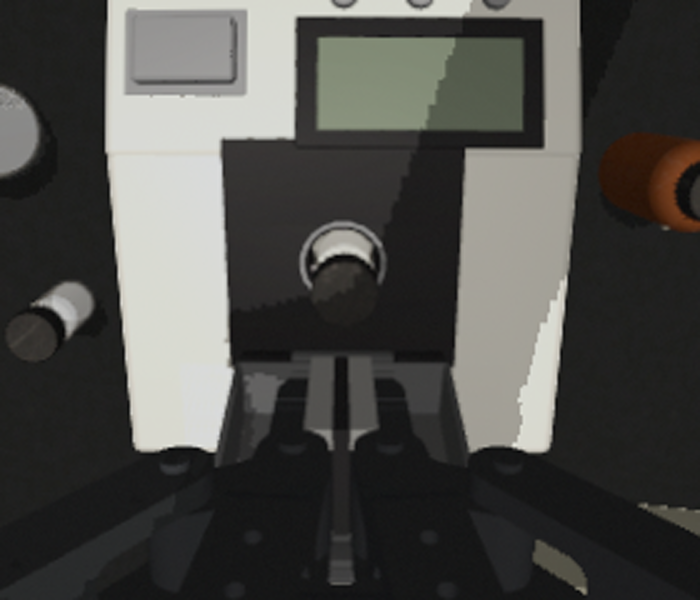

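View pics/s3.png

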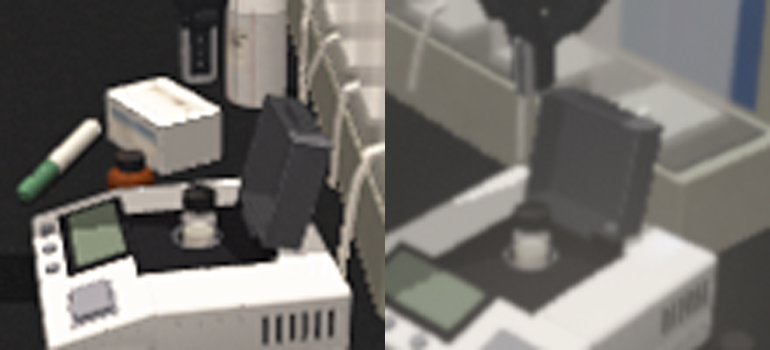

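```bash
python3 - <<'E'
from h import *
import pickle
o,c,s,sc=pickle.load(open("pics/w3.pkl","rb"))
print((wproj(o,c,world(MET,[(0,0,116),(0,0,80)]))-[120,80])*2.5)
for z in(0,15,28,35):
  P=o["eef_pos"]+[0,0,z]; print(z,(proj(s,P)-[200,120])*3.5,(proj(sc,P)-[200,110])*3.5+[385,0])
print((proj(s,world(MET,[(0,0,116),(0,0,80)]))-[200,120])*3.5,(proj(sc,world(MET,[(0,0,116),(0,0,80)]))-[200,110])*3.5+[385,0])
E
```

```text
[[343.02247038 286.4638623 ]
 [342.61912837 261.32465135]]
0 [[194.44689365 121.66002536]] [[530.39780707 139.55579574]]
15 [[194.23103951 101.46231928]] [[530.22124899 118.84133381]]
28 [[194.04115841  83.70216079]] [[530.06588871 100.54258075]]
35 [[193.93782109  74.03954994]] [[529.98131774  90.55322223]]
[[195.59564852 190.61863818]
 [196.06384399 235.23405577]] [[530.0116462  209.40249656]
 [530.42340898 254.11726953]]
```

Request:
{"op": "send_rows", "data": {"steps": [[0,0.012,0.2,0,-1],[0,0.012,0.35,0,-1],[0,0.012,0.4,0,-1],[0,0.012,0.42,0,-1],[0,0.012,0.42,0,-1]]}}

```text
t: 3.95
eef_pos: [544.4, -41.0, 120.9]
ee_rot: [[-0.99, -0.142, 0.002], [-0.142, 0.99, 0.0], [-0.002, 0.0, -1.0]]
wrist_force: [0.7, 0.5, 0.5]
finger_gap: -0.002
```

```bash
python3 - <<'E'
from h import *
o=state(); goto(o,(0,0,72))
E
```

```text
t 3.95 tcp [544.4 -41.  120.9] meter [  1.   -1.4 120.9] yawerr deg -0.10 F [0.7 0.5 0.5]
to [543.2 -39.8  72. ] mm [ 1.1  1.4 48.9] shares [0.009 0.011 0.408] turn -0.001
```

Request:
{"op": "send_rows", "data": {"steps": [[0.005,0.01,0.04,0,-1],[0.005,0.01,0.08,0,-1],[0.005,0.01,0.12,0,-1],[0.005,0.01,0.16,0,-1],[0.005,0.01,0.18,0,-1]]}}

```text
t: 4.45
eef_pos: [542.1, -39.9, 97.3]
ee_rot: [[-0.99, -0.142, -0.001], [-0.142, 0.99, -0.0], [0.001, -0.0, -1.0]]
wrist_force: [0.5, 0.7, -0.6]
finger_gap: 0.0
```

```bash
python3 - <<'E'
from h import *
o=state(); s=read_camera("side"); sc=read_camera("scene"); c=read_camera("wrist")
b=np.hstack([cv2.resize(s["color"][120:220,200:310],None,fx=3.5,fy=3.5,interpolation=cv2.INTER_CUBIC),cv2.resize(sc["color"][110:210,200:310],None,fx=3.5,fy=3.5,interpolation=cv2.INTER_CUBIC)]); cv2.imwrite("pics/s4.png",b)
E
```

```text
t 4.45 tcp [542.1 -39.9  97.3] meter [-1.1  0.1 97.3] yawerr deg -0.10 F [ 0.5  0.7 -0.6]
```

View pics/s4.png

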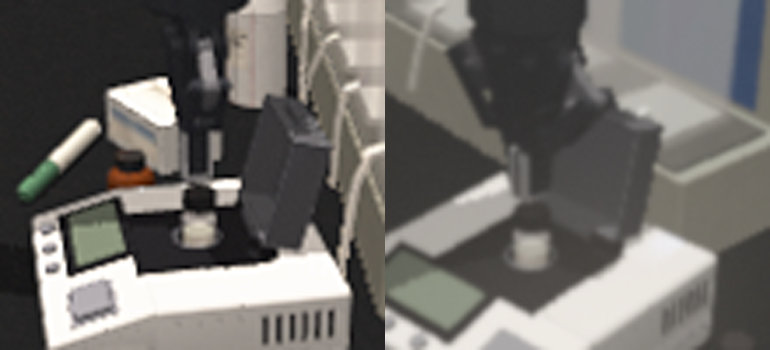

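Request:
{"op": "send_rows", "data": {"steps": [[-0.005,0,0.02,0,-1],[-0.005,0,0.04,0,-1],[-0.005,0,0.06,0,-1],[-0.005,0,0.08,0,-1],[-0.005,0,0.08,0,-1]]}}

```text
t: 5.1
eef_pos: [542.8, -39.8, 88.0]
ee_rot: [[-0.99, -0.142, -0.001], [-0.142, 0.99, -0.0], [0.001, 0.0, -1.0]]
wrist_force: [0.2, -0.5, 0.5]
finger_gap: 0.004
```

Request:
{"op": "send_rows", "data": {"steps": [[0,0,0.02,0,-1],[0,0,0.03,0,-1],[0,0,0.04,0,-1],[0,0,0.05,0,-1],[0,0,0.05,0,-1]]}}

```text
t: 5.6
eef_pos: [543.5, -39.9, 82.6]
ee_rot: [[-0.99, -0.142, 0.001], [-0.142, 0.99, -0.0], [-0.001, -0.0, -1.0]]
wrist_force: [-0.3, 0.3, 2.8]
finger_gap: 0.001
```

Request:
{"op": "send_rows", "data": {"steps": [[0,0,0.01,0,-1],[0,0,0.02,0,-1],[0,0,0.03,0,-1],[0,0,0.04,0,-1],[0,0,0.05,0,-1]]}}

```text
t: 6.1
eef_pos: [543.3, -39.8, 76.4]
ee_rot: [[-0.99, -0.142, 0.0], [-0.142, 0.99, -0.0], [-0.0, -0.0, -1.0]]
wrist_force: [-0.7, -0.2, 5.3]
finger_gap: -0.001
```

Request:
{"op": "send_rows", "data": {"steps": [[0,0,0.01,0,-1],[0,0,0.02,0,-1],[0,0,0.03,0,-1],[0,0,0.03,0,-1]]}}

```text
t: 6.5
eef_pos: [542.8, -39.9, 72.3]
ee_rot: [[-0.99, -0.142, -0.001], [-0.142, 0.99, -0.0], [0.001, -0.0, -1.0]]
wrist_force: [0.5, 0.2, 2.7]
finger_gap: 0.003
```

Request:
{"op": "send_rows", "data": {"steps": [[0,0,0.01,0,-1],[0,0,0.02,0,-1],[0,0,0.02,0,-1]]}}

```text
t: 6.8
eef_pos: [543.0, -39.6, 70.1]
ee_rot: [[-0.99, -0.142, -0.0], [-0.142, 0.99, 0.0], [0.0, 0.0, -1.0]]
wrist_force: [-0.0, 0.8, 1.0]
finger_gap: -0.0
```

Request:
{"op": "send_rows", "data": {"steps": [[0,0,0.01,0,-1],[0,0,0.02,0,-1],[0,0,0.02,0,-1]]}}

```text
t: 7.1
eef_pos: [543.4, -40.2, 69.0]
ee_rot: [[-0.99, -0.142, -0.0], [-0.142, 0.99, 0.0], [0.0, 0.0, -1.0]]
wrist_force: [-2.1, -1.6, 8.7]
finger_gap: -0.004
```

```bash
python3 - <<'E'
from h import *
o=state(); s=read_camera("side"); sc=read_camera("scene"); state()
b=np.hstack([cv2.resize(s["color"][120:220,200:310],None,fx=3.5,fy=3.5,interpolation=cv2.INTER_CUBIC),cv2.resize(sc["color"][110:210,200:310],None,fx=3.5,fy=3.5,interpolation=cv2.INTER_CUBIC)]); cv2.imwrite("pics/s5.png",b)
E
```

```text
t 7.10 tcp [543.4 -40.2  69. ] meter [ 0.1 -0.4 69. ] yawerr deg -0.12 F [-2.1 -1.6  8.7]
t 7.20 tcp [543.4 -40.2  69. ] meter [ 0.1 -0.4 69. ] yawerr deg -0.12 F [-2.2  0.1  8.4]
```

View pics/s5.png

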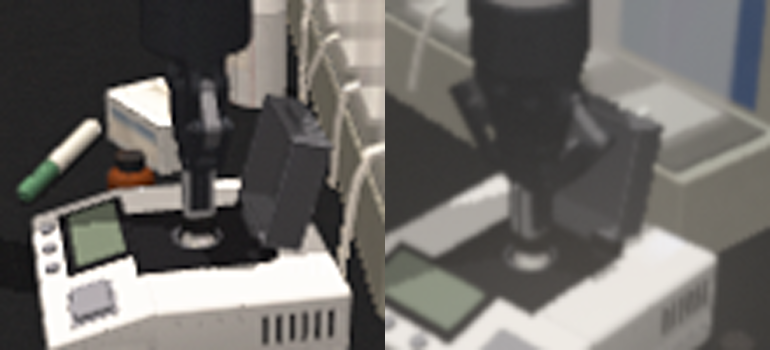

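Request:
{"op": "send_rows", "data": {"steps": [[0,0,0.01,0,-1],[0,0,0.02,0,-1],[0,0,0.02,0,-1]]}}

```text
t: 7.5
eef_pos: [544.9, -40.6, 69.0]
ee_rot: [[-0.99, -0.141, 0.002], [-0.141, 0.99, 0.001], [-0.002, 0.001, -1.0]]
wrist_force: [-4.7, -0.5, 20.0]
finger_gap: 0.003
```

Request:
{"op": "send_rows", "data": {"steps": [[0,0,-0.1,0,-1],[0,0,-0.4,0,-1],[0,0,-0.75,0,-1],[0,0,-1,0,-1],[0,0,-1,0,-1]]}}

```text
t: 8.0
eef_pos: [546.8, -39.6, 190.2]
ee_rot: [[-0.99, -0.142, 0.009], [-0.142, 0.99, 0.002], [-0.009, 0.0, -1.0]]
wrist_force: [0.3, 0.3, -0.1]
finger_gap: -0.003
```

```bash
python3 - <<'E'
from h import *
import pickle
o=state(); s=read_camera("side"); sc=read_camera("scene"); c=read_camera("wrist"); pickle.dump((o,c,s,sc),open("pics/w6.pkl","wb"))
def grid(c,im,off,f,z,col):
    for x in range(-40,281,20):
        for y in range(-100,101,50):
            u=(proj(c,world(MET,[(x,y,z)]))[0]-off)*f
            cv2.circle(im,tuple(int(v) for v in u),2,col,-1)
            if y==-100 and x%40==0: cv2.putText(im,str(x),tuple(int(v) for v in u),0,.4,col,1)
im=cv2.resize(s["color"][60:230,200:400],None,fx=4,fy=3.5,interpolation=cv2.INTER_CUBIC)
im=cv2.resize(s["color"][60:210,210:400],None,fx=4,fy=4,interpolation=cv2.INTER_CUBIC)
grid(s,im,np.array([210,60]),4,0,(0,255,255)); grid(s,im,np.array([210,60]),4,200,(0,0,255)); cv2.imwrite("pics/s6.png",im)
im=cv2.resize(sc["color"][60:210,200:390],None,fx=4,fy=4,interpolation=cv2.INTER_CUBIC)
grid(sc,im,np.array([200,60]),4,0,(0,255,255)); grid(sc,im,np.array([200,60]),4,200,(0,0,255)); cv2.imwrite("pics/sc6.png",im)
cv2.imwrite("pics/w6.png",cv2.resize(c["color"],None,fx=1.5,fy=1.5))
E
```

```text
t 8.00 tcp [546.8 -39.6 190.2] meter [  3.6  -0.4 190.2] yawerr deg -0.09 F [ 0.3  0.3 -0.1]
```

View pics/s6.png

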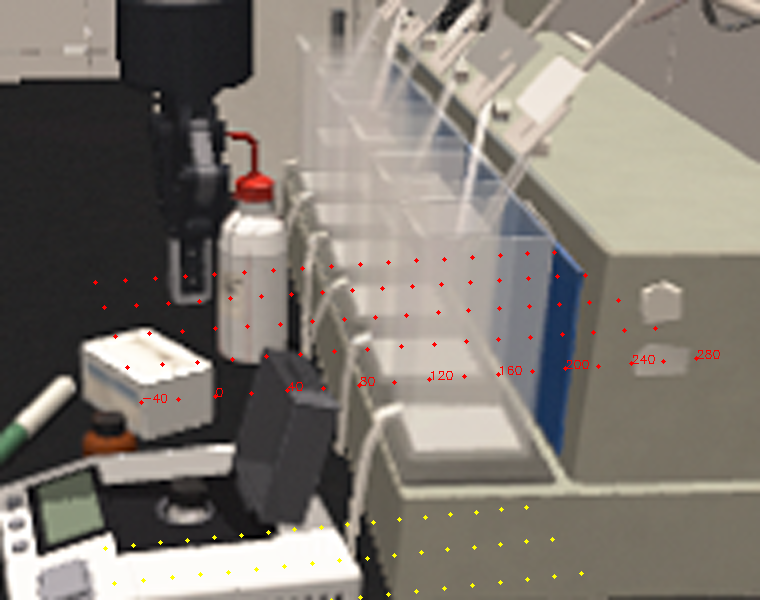

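View pics/sc6.png

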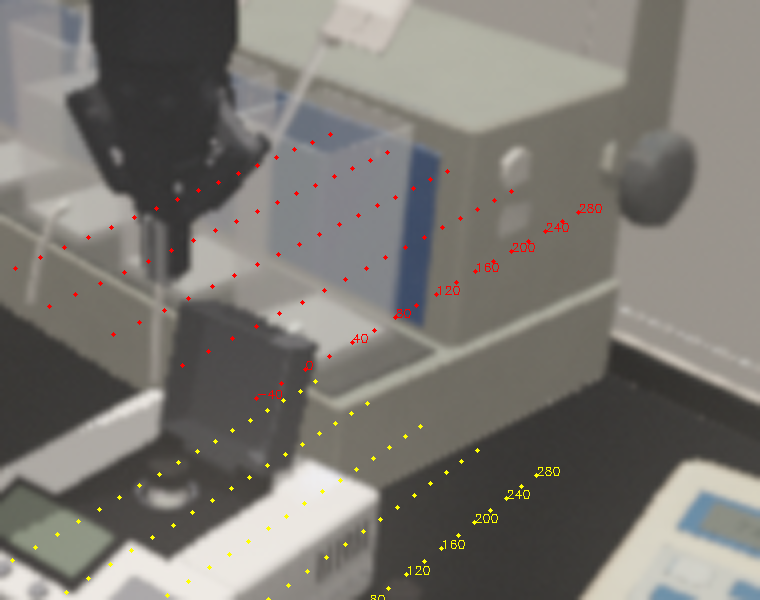

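View pics/w6.png

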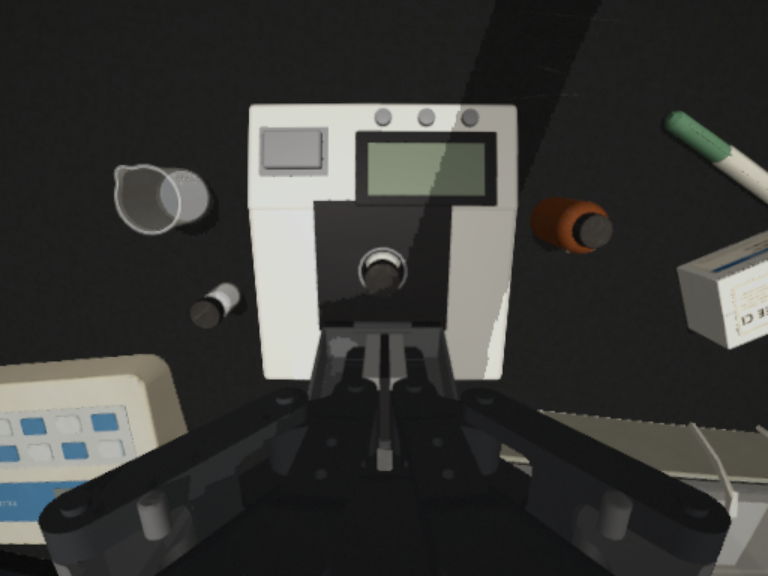

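```bash
cat >> h.py <<'E'
def unproj(c,u,z):
    s=(np.array(u)-[c["cx"],c["cy"]])/[c["fx"],c["fy"]]; d=s.copy()
    for _ in range(20): d=s/(1+c["k1"]*(d**2).sum())
    R=cv2.Rodrigues(np.array(c["rvec"],float))[0]; C=-R.T@np.ravel(c["tvec"]); v=R.T@np.r_[d,1]; P=C+v*(z-C[2])/v[2]
    D=P[:2]-MET[:2]; ca,sa=np.cos(MET[2]),np.sin(MET[2]); return P.round(0),np.round([ca*D[0]+sa*D[1],-sa*D[0]+ca*D[1]],0)
E
python3 - <<'E'
from h import *
import pickle
o,c,s,sc=pickle.load(open("pics/w6.pkl","rb"))
f=lambda c,u,off,z:print(unproj(c,np.array(u)/4+off,z))
print("base near bottom");f(sc,(345,495),(200,60),0);f(s,(385,585),(210,60),0)
print("base near top corner")
for z in(60,80,100):f(sc,(335,405),(200,60),z);f(s,(405,490),(210,60),z)
print("glass panel low corner")
for z in(60,80,100,200,300):f(sc,(412,310),(200,60),z)
print("glass front near upper");
for z in(200,250,300):f(s,(555,238),(210,60),z);f(sc,(410,130),(200,60),z)
print("tube near top bend")
for z in(60,80,100,120,140,160):f(s,(397,408),(210,60),z); f(sc,(295,328),(200,60),z)
print("lid outer top edge corners")
for z in(155,165,175):f(s,(335,400),(210,60),z);f(s,(270,350),(210,60),z);f(sc,(315,345),(200,60),z)
E
```

```text
base near bottom
(array([711., -29.,   0.]), array([167., -14.]))
(array([681.,  -8.,   0.]), array([141.,  12.]))
base near top corner
(array([718.,  -7.,  60.]), array([177.,   7.]))
(array([696.,  17.,  60.]), array([159.,  35.]))
(array([693., -31.,  80.]), array([149., -13.]))
(array([688., -21.,  80.]), array([146.,  -2.]))
(array([668., -55., 100.]), array([121., -33.]))
(array([680., -60., 100.]), array([132., -39.]))
glass panel low corner
(array([864.,  59.,  60.]), array([332.,  51.]))
(array([834.,  32.,  80.]), array([298.,  29.]))
(array([803.,   6., 100.]), array([264.,   8.]))
(array([ 651., -126.,  200.]), array([  94., -101.]))
(array([ 498., -258.,  300.]), array([ -76., -210.]))
glass front near upper
(array([815., 132., 200.]), array([294., 131.]))
(array([858.,  71., 200.]), array([328.,  65.]))
(array([766., -27., 250.]), array([223., -20.]))
(array([754., -21., 250.]), array([212., -12.]))
(array([ 718., -187.,  300.]), array([ 152., -171.]))
(array([ 650., -113.,  300.]), array([ 95., -88.]))
tube near top bend
(array([713., 154.,  60.]), array([196., 167.]))
[... 301 characters left out ...]
([693.,  10., 120.]), array([155.,  28.]))
(array([678., -25., 140.]), array([136.,  -4.]))
(array([666., -18., 140.]), array([125.,   4.]))
(array([670., -69., 160.]), array([121., -47.]))
(array([639., -46., 160.]), array([ 94., -19.]))
lid outer top edge corners
(array([636., -44., 155.]), array([ 91., -18.]))
(array([604.,  40., 155.]), array([71., 70.]))
(array([640., -62., 155.]), array([ 93., -36.]))
(array([633., -67., 165.]), array([ 85., -40.]))
(array([601.,  15., 165.]), array([65., 46.]))
(array([627., -76., 165.]), array([ 78., -47.]))
(array([629., -90., 175.]), array([ 78., -62.]))
(array([599., -10., 175.]), array([59., 21.]))
(array([613., -89., 175.]), array([ 62., -59.]))
```

```bash
python3 - <<'E'
from h import *
import pickle
o,c,s,sc=pickle.load(open("pics/w6.pkl","rb"))
f=lambda c,u,off,z:print(z,unproj(c,np.array(u)/4+off,z))
for z in(230,250,270): f(s,(425,237),(210,60),z);f(s,(555,238),(210,60),z)
for z in(85,100): f(s,(400,460),(210,60),z);f(s,(525,455),(210,60),z);f(s,(400,410),(210,60),z)
a=s["color"][95:190,280:370]; b=sc["color"][75:170,225:325]
cv2.imwrite("pics/j.png",np.hstack([cv2.resize(a,(400,422),interpolation=cv2.INTER_CUBIC),cv2.resize(b,(400,422),interpolation=cv2.INTER_CUBIC)]))
E
```

```text
230 (array([702.,  42., 230.]), array([169.,  58.]))
230 (array([786.,  36., 230.]), array([251.,  40.]))
250 (array([689., -22., 250.]), array([147.,  -3.]))
250 (array([766., -27., 250.]), array([223., -20.]))
270 (array([676., -86., 270.]), array([125., -65.]))
270 (array([747., -91., 270.]), array([194., -80.]))
85 (array([690.,  13.,  85.]), array([153.,  31.]))
85 (array([776.,  16.,  85.]), array([238.,  22.]))
85 (array([704.,  95.,  85.]), array([178., 110.]))
100 (array([684., -17., 100.]), array([142.,   2.]))
100 (array([766., -14., 100.]), array([225.,  -7.]))
100 (array([697.,  61., 100.]), array([167.,  78.]))
```

View pics/j.png

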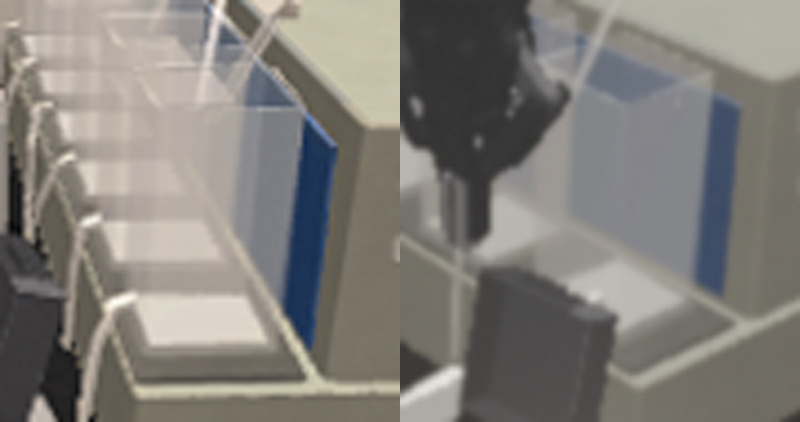

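Request:
{"op": "send_rows", "data": {"steps": [[-0.2,-0.1,0,0,-1],[-0.45,-0.2,0,0,-1],[-0.7,-0.25,0,0,-1],[-0.83,-0.25,0,0,-1],[-0.83,-0.25,0,0,-1]]}}

```text
t: 8.65
eef_pos: [646.2, -54.3, 182.5]
ee_rot: [[-0.99, -0.144, -0.004], [-0.144, 0.99, -0.001], [0.004, -0.0, -1.0]]
wrist_force: [0.2, 1.0, 0.2]
finger_gap: 0.002
```

```bash
python3 - <<'E'
from h import *
import pickle
o=state(); goto(o,(102,-30,121)); s=read_camera("side"); sc=read_camera("scene"); c=read_camera("wrist"); pickle.dump((o,c,s,sc),open("pics/w7.pkl","wb")); print(np.round(o["q"],0))
a=s["color"][60:190,220:350]; b=sc["color"][60:190,215:345]
cv2.imwrite("pics/s7.png",np.hstack([cv2.resize(a,None,fx=3,fy=3,interpolation=cv2.INTER_CUBIC),cv2.resize(b,None,fx=3,fy=3,interpolation=cv2.INTER_CUBIC)]))
cv2.imwrite("pics/w7.png",cv2.resize(c["color"],None,fx=1.5,fy=1.5))
E
```

```text
t 8.65 tcp [646.2 -54.3 182.5] meter [ 99.9 -29.2 182.5] yawerr deg -0.02 F [0.2 1.  0.2]
to [648.5 -54.8 121. ] mm [-2.4 -0.8 61.5] shares [-0.02  -0.007  0.512] turn -0.0
[-23.  25.  32.  94. -14.  65. 110.]
```

View pics/s7.png

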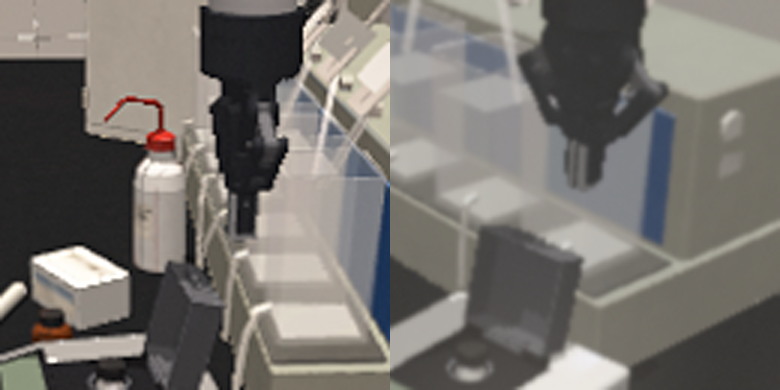

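View pics/w7.png

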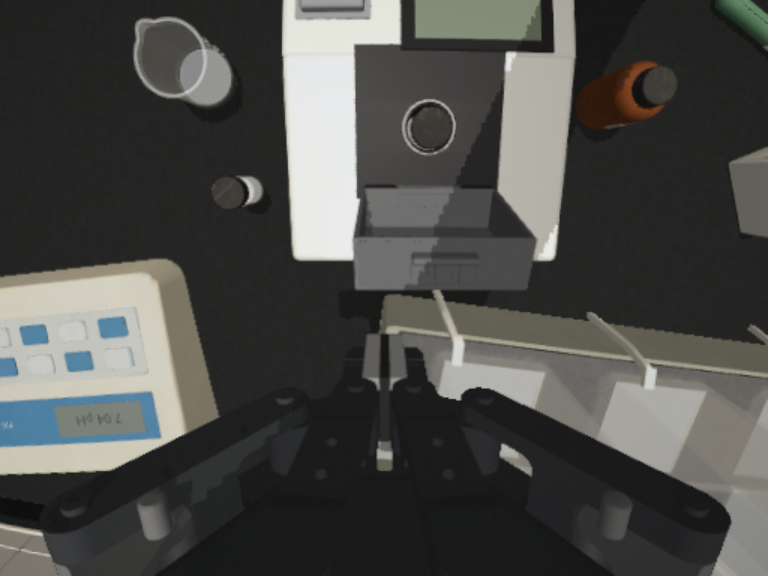

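```bash
cat >> h.py <<'E'
def wunproj(o,c,u,z):
    s=(np.array(u)-[c["cx"],c["cy"]])/[c["fx"],c["fy"]]; d=s.copy()
    for _ in range(20): d=s/(1+c["k1"]*(d**2).sum())
    T=np.array(c["tool_from_camera"]); R=np.array(o["ee_rot"]); C=o["eef_pos"]+R@T[:3,3]; v=R@T[:3,:3]@np.r_[d,1]; P=C+v*(z-C[2])/v[2]
    D=P[:2]-MET[:2]; ca,sa=np.cos(MET[2]),np.sin(MET[2]); return P.round(0),np.round([ca*D[0]+sa*D[1],-sa*D[0]+ca*D[1]],1)
E
python3 - <<'E'
from h import *
import pickle
o,c,s,sc=pickle.load(open("pics/w7.pkl","rb"))
for n,u,zs in(("edgeR",(356,289),(160,165,170)),("edgeL",(529,289),(160,165,170)),("vial",(431,128),(100.5,)),("meter rear R",(297,260),(80,)),("rear L",(548,260),(80,)),("base corner bot",(383,296),(78,85)),("base top",(388,333),(80,)),("spout",(458,362),(90,120)),("tip?",(384,336),(214,))):
    for z in zs: print(n,z,wunproj(o,c,np.array(u)/1.5,z))
E
```

```text
edgeR 160 (array([638., -70., 160.]), array([ 89.5, -43.2]))
edgeR 165 (array([636., -69., 165.]), array([ 88. , -42.8]))
edgeR 170 (array([635., -69., 170.]), array([ 86.6, -42.5]))
edgeL 160 (array([625.,  19., 160.]), array([89.5, 46. ]))
edgeL 165 (array([624.,  17., 165.]), array([88.1, 44.1]))
edgeL 170 (array([623.,  14., 170.]), array([86.7, 42.2]))
vial 100.5 (array([548., -39., 100.]), array([ 5.3, -0.4]))
meter rear R 80 (array([ 646., -116.,   80.]), array([ 91.2, -90.5]))
rear L 80 (array([621.,  61.,  80.]), array([91.1, 88.2]))
base corner bot 78 (array([665., -52.,  78.]), array([118.5, -29.6]))
base corner bot 85 (array([663., -52.,  85.]), array([116.3, -29.6]))
base top 80 (array([692., -44.,  80.]), array([146.7, -25.9]))
spout 90 (array([703.,   9.,  90.]), array([165.6,  25.5]))
spout 120 (array([689.,   1., 120.]), array([150.6,  19.4]))
tip? 214 (array([639., -55., 214.]), array([ 92.7, -28.8]))
```

Request:
{"op": "send_rows", "data": {"steps": [[-0.04,-0.01,0.05,0,-1],[-0.05,-0.01,0.2,0,-1],[-0.05,-0.01,0.35,0,-1],[-0.05,-0.01,0.45,0,-1],[-0.05,-0.01,0.5,0,-1]]}}

```text
t: 9.3
eef_pos: [650.6, -55.5, 123.9]
ee_rot: [[-0.99, -0.142, -0.003], [-0.142, 0.99, 0.0], [0.003, 0.001, -1.0]]
wrist_force: [-1.2, -0.5, 0.2]
finger_gap: -0.001
```

```bash
python3 - <<'E'
from h import *
import pickle
o=state(); s=read_camera("side"); sc=read_camera("scene"); c=read_camera("wrist"); pickle.dump((o,c,s,sc),open("pics/w8.pkl","wb")); o=state()
goto(o,(80,-30,121))
a=s["color"][60:190,220:350]; b=sc["color"][60:190,215:345]
cv2.imwrite("pics/s8.png",np.hstack([cv2.resize(a,None,fx=3,fy=3,interpolation=cv2.INTER_CUBIC),cv2.resize(b,None,fx=3,fy=3,interpolation=cv2.INTER_CUBIC)]))
cv2.imwrite("pics/w8.png",cv2.resize(c["color"],None,fx=1.5,fy=1.5))
E
```

```text
t 9.30 tcp [650.6 -55.5 123.9] meter [104.  -31.  123.9] yawerr deg -0.11 F [-1.2 -0.5  0.2]
t 9.45 tcp [652.  -55.7 125.6] meter [105.3 -31.4 125.6] yawerr deg -0.11 F [-1.  -0.4  0.3]
to [626.7 -58.  121. ] mm [25.3  1.4  4.6] shares [0.211 0.011 0.038] turn -0.001
```

View pics/s8.png

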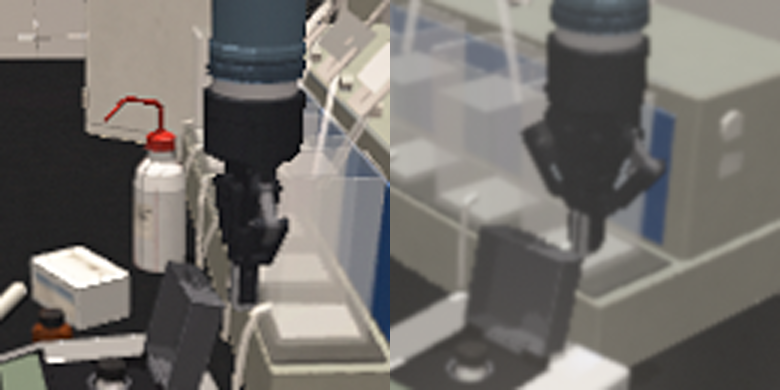

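View pics/w8.png

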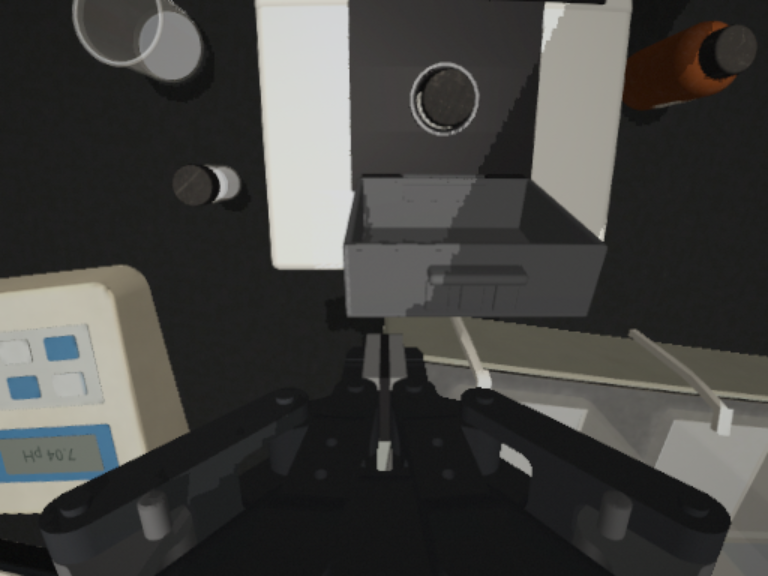

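Request:
{"op": "send_rows", "data": {"steps": [[0.02,0,0.05,0,-1],[0.07,0,0.05,0,-1],[0.14,0,0.05,0,-1],[0.21,0,0.03,0,-1],[0.28,0,0.0,0,-1]]}}

```text
t: 9.95
eef_pos: [618.6, -60.6, 126.5]
ee_rot: [[-0.99, -0.142, 0.001], [-0.142, 0.99, 0.0], [-0.001, -0.0, -1.0]]
wrist_force: [2.0, 0.2, -1.7]
finger_gap: -0.001
```

```bash
python3 - <<'E'
from h import *
import pickle
o=state(); c=read_camera("wrist"); sc=read_camera("side");o=state()
goto(o,(50,-31,129))
cv2.imwrite("pics/w9.png",np.hstack([c["color"],sc["color"][100:250,180:330].repeat(2,0).repeat(2,1)[:300].copy() if 0 else cv2.resize(sc["color"][100:250,180:330],(384,384))])[:,:800])
E
```

```text
t 9.95 tcp [618.6 -60.6 126.5] meter [ 71.7 -31.4 126.5] yawerr deg -0.10 F [ 2.   0.2 -1.7]
t 10.05 tcp [617.  -61.1 126.2] meter [ 70.  -31.7 126.2] yawerr deg -0.16 F [0.6 0.  0.4]
to [597.1 -63.3 129. ] mm [20.   0.7 -2.7] shares [ 0.167  0.005 -0.023] turn -0.002
```

View pics/w9.png

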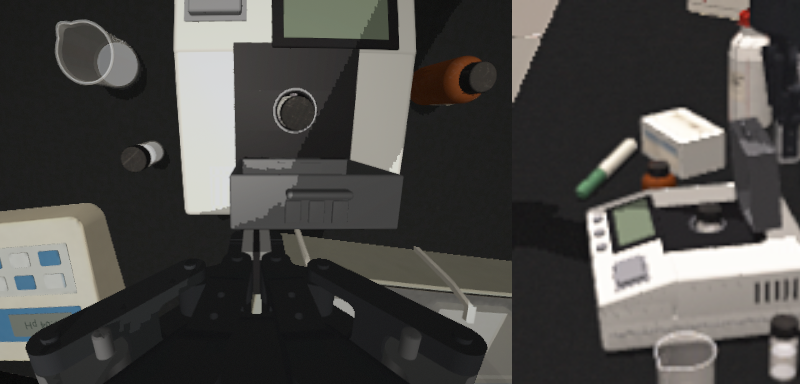

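Request:
{"op": "send_rows", "data": {"steps": [[0.05,0,0,0,-1],[0.1,0,-0.01,0,-1],[0.16,0,-0.02,0,-1],[0.22,0,-0.02,0,-1],[0.26,0,-0.01,0,-1]]}}

```text
t: 10.55
eef_pos: [586.9, -65.0, 126.8]
ee_rot: [[-0.99, -0.142, -0.001], [-0.142, 0.99, 0.0], [0.001, 0.0, -1.0]]
wrist_force: [1.0, -0.7, 2.2]
finger_gap: 0.003
```

```bash
python3 - <<'E'
from h import *
o=state(); c=read_camera("wrist"); sc=read_camera("side");o=state()
goto(o,(9,-31,115))
cv2.imwrite("pics/w10.png",np.hstack([c["color"],cv2.resize(sc["color"][100:250,180:330],(384,384))])[:,:800])
E
```

```text
t 10.55 tcp [586.9 -65.  126.8] meter [ 39.6 -31.2 126.8] yawerr deg -0.12 F [ 1.  -0.7  2.2]
t 10.65 tcp [586.4 -65.1 126.5] meter [ 39.1 -31.2 126.5] yawerr deg -0.13 F [ 0.1 -0.7  0.4]
to [556.6 -69.2 115. ] mm [30.1  0.2 11.5] shares [0.251 0.001 0.096] turn -0.002
```

View pics/w10.png

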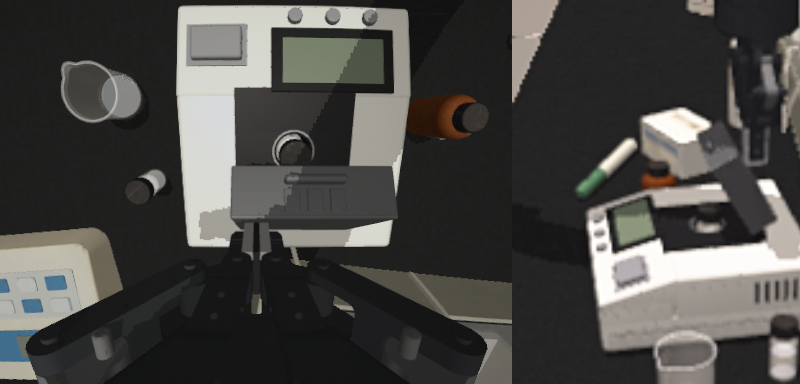

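Lid about 60° now and following the finger. Continuing forward and down.

Request:
{"op": "send_rows", "data": {"steps": [[0.05,0,0.01,0,-1],[0.1,0,0.02,0,-1],[0.15,0,0.04,0,-1],[0.2,0,0.065,0,-1],[0.25,0,0.1,0,-1]]}}

```text
t: 11.15
eef_pos: [557.6, -69.2, 114.9]
ee_rot: [[-0.99, -0.142, -0.0], [-0.142, 0.99, 0.0], [0.0, 0.0, -1.0]]
wrist_force: [-0.0, 0.3, 1.6]
finger_gap: -0.001
```

Request:
{"op": "send_rows", "data": {"steps": [[0.03,0,0.04,0,-1],[0.06,0,0.08,0,-1],[0.09,0,0.12,0,-1],[0.11,0,0.15,0,-1],[0.11,0,0.15,0,-1]]}}

```text
t: 11.65
eef_pos: [544.0, -71.1, 95.8]
ee_rot: [[-0.99, -0.142, -0.002], [-0.142, 0.99, -0.0], [0.002, 0.0, -1.0]]
wrist_force: [-0.0, 1.0, -0.2]
finger_gap: 0.0
```

```bash
python3 - <<'E'
from h import *
o=state(); c=read_camera("wrist"); sc=read_camera("side");o=state()
goto(o,(-17,-31,80))
cv2.imwrite("pics/w11.png",np.hstack([c["color"],cv2.resize(sc["color"][100:250,180:330],(384,384))])[:,:800])
E
```

```text
t 11.65 tcp [544.  -71.1  95.8] meter [ -3.7 -31.1  95.8] yawerr deg -0.12 F [-0.   1.  -0.2]
t 11.75 tcp [545.1 -70.9  96.4] meter [ -2.6 -31.1  96.4] yawerr deg -0.10 F [-0.   0.4  0.3]
to [530.8 -72.9  80. ] mm [14.4  0.  16.4] shares [0.12  0.    0.137] turn -0.001
```

View pics/w11.png

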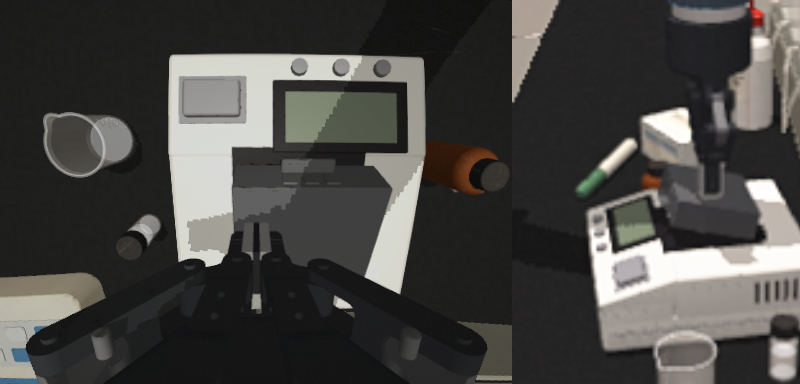

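Request:
{"op": "send_rows", "data": {"steps": [[0.03,0,0.03,0,-1],[0.06,0,0.06,0,-1],[0.09,0,0.09,0,-1],[0.12,0,0.12,0,-1],[0.13,0,0.13,0,-1]]}}

```text
t: 12.25
eef_pos: [528.6, -73.3, 80.6]
ee_rot: [[-0.99, -0.142, -0.002], [-0.142, 0.99, 0.0], [0.002, 0.0, -1.0]]
wrist_force: [0.2, -0.1, 0.4]
finger_gap: 0.003
```

Request:
{"op": "send_rows", "data": {"steps": [[0,0,0.01,0,-1],[0,0,0.02,0,-1],[0,0,0.03,0,-1],[0,0,0.03,0,-1]]}}

```text
t: 12.65
eef_pos: [528.9, -73.3, 79.3]
ee_rot: [[-0.99, -0.142, -0.003], [-0.142, 0.99, 0.002], [0.003, 0.002, -1.0]]
wrist_force: [-6.3, 1.0, 13.4]
finger_gap: -0.001
```

Request:
{"op": "send_rows", "data": {"steps": [[0,0,0.01,0,-1],[0,0,0.015,0,-1],[0,0,0.015,0,-1]]}}

```text
t: 12.95
eef_pos: [528.9, -73.4, 79.1]
ee_rot: [[-0.99, -0.142, -0.004], [-0.142, 0.99, 0.003], [0.003, 0.003, -1.0]]
wrist_force: [-10.7, 1.8, 23.5]
finger_gap: -0.004
```

Request:
{"op": "send_rows", "data": {"steps": [[0,0,-0.1,0,-1],[0,0,-0.4,0,-1],[0,0,-0.6,0,-1],[0.2,0,-0.6,0,-1],[0.3,0,-0.6,0,-1]]}}

```text
t: 13.45
eef_pos: [493.5, -78.8, 148.5]
ee_rot: [[-0.99, -0.142, 0.001], [-0.142, 0.99, 0.0], [-0.001, 0.0, -1.0]]
wrist_force: [0.5, -0.3, -1.0]
finger_gap: 0.0
```

```bash
python3 - <<'E'
from h import *
import pickle
o=state(); c=read_camera("wrist"); s=read_camera("side"); sc=read_camera("scene");pickle.dump((o,c,s,sc),open("pics/w12.pkl","wb")); o=state()
goto(o,(-86,-62,80))
cv2.imwrite("pics/w12.png",cv2.resize(c["color"],None,fx=1.5,fy=1.5,interpolation=cv2.INTER_CUBIC))
a=s["color"][140:250,200:310]; b=sc["color"][120:230,200:310]
cv2.imwrite("pics/s12.png",np.hstack([cv2.resize(a,(390,390),interpolation=cv2.INTER_CUBIC),cv2.resize(b,(390,390),interpolation=cv2.INTER_CUBIC)]))
E
```

```text
t 13.45 tcp [493.5 -78.8 148.5] meter [-54.8 -31.5 148.5] yawerr deg -0.13 F [ 0.5 -0.3 -1. ]
t 13.60 tcp [493.1 -78.3 147.2] meter [-55.1 -30.9 147.2] yawerr deg -0.13 F [ 0.6 -0.5  0.1]
to [ 467.  -113.5   80. ] mm [ 30.7 -31.2  67.2] shares [ 0.256 -0.26   0.56 ] turn -0.002
```

View pics/w12.png

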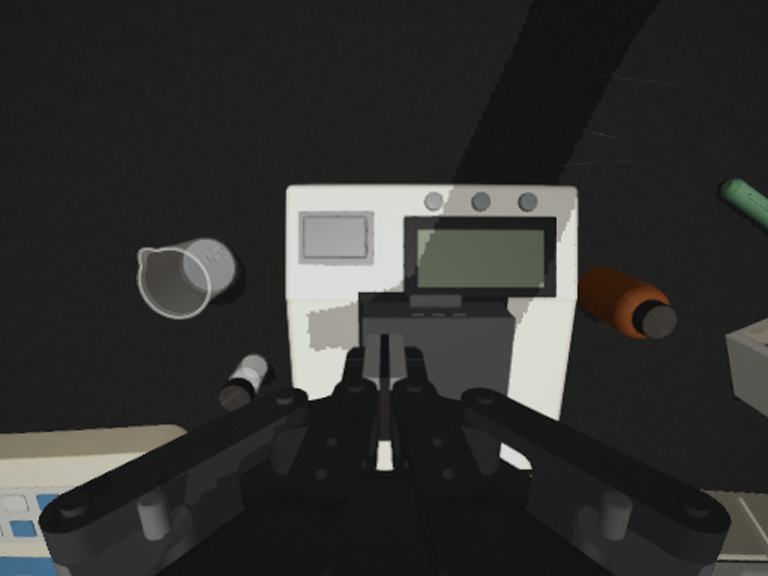

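View pics/s12.png

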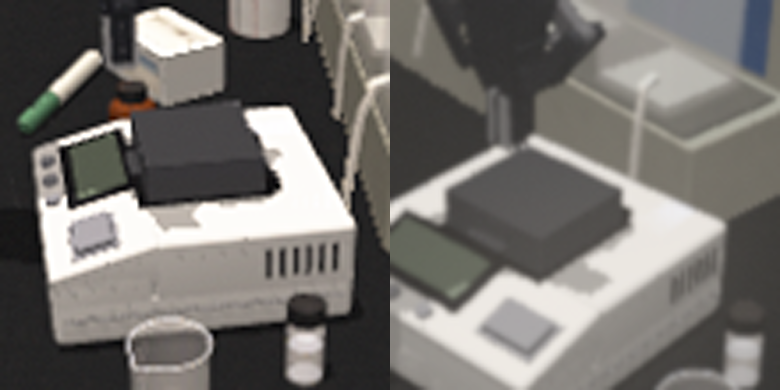

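```bash
python3 - <<'E'
from h import *
import pickle
o,c,s,sc=pickle.load(open("pics/w12.pkl","rb"))
for n,u,z in(("key",(335,237),77),("k TL",(303,215),74),("k BR",(368,257),80),("sk2",(434,202),69.5),("sk0",(528,202),69.5),("FR",(287,186),62),("FL",(577,187),62)): print(n,wunproj(o,c,np.array(u)/1.5,z))
goto(state(),(-84,-62,110))
E
```

```text
key (array([ 469., -113.,   77.]), array([-84.3, -61.4]))
k TL (array([ 458., -134.,   74.]), array([-97.6, -81.1]))
k BR (array([478., -91.,  80.]), array([-72.2, -41. ]))
sk2 (array([439., -55.,  70.]), array([-104.9,    0.2]))
sk0 (array([431.,   4.,  70.]), array([-105.1,   59.3]))
FR (array([ 443., -148.,   62.]), array([-114.8,  -92.8]))
FL (array([417.,  36.,  62.]), array([-114.3,   93.3]))
t 13.60 tcp [493.1 -78.3 147.2] meter [-55.1 -30.9 147.2] yawerr deg -0.13 F [ 0.6 -0.5  0.1]
to [ 469.  -113.2  110. ] mm [ 28.8 -31.2  37.2] shares [ 0.24 -0.26  0.31] turn -0.002
```

Request:
{"op": "send_rows", "data": {"steps": [[0.12,-0.13,0,0,-1],[0.25,-0.26,0.1,0,-1],[0.255,-0.26,0.35,0,-1],[0.255,-0.26,0.6,0,-1],[0.255,-0.26,0.7,0,-1]]}}

```text
t: 14.1
eef_pos: [465.6, -114.3, 61.1]
ee_rot: [[-0.99, -0.141, -0.006], [-0.141, 0.99, -0.001], [0.006, 0.0, -1.0]]
wrist_force: [-0.1, -0.3, 0.6]
finger_gap: -0.002
```

```bash
python3 - <<'E'
from h import *
o=state(); c=read_camera("wrist"); s=read_camera("side"); o=state(); goto(o,(-85,-62,48))
cv2.imwrite("pics/w13.png",np.hstack([c["color"],cv2.resize(s["color"][140:250,180:290],(384,384))])[:,:800])
E
```

```text
t 14.10 tcp [ 465.6 -114.3   61.1] meter [-87.5 -62.5  61.1] yawerr deg -0.16 F [-0.1 -0.3  0.6]
t 14.20 tcp [ 466.2 -114.    61.9] meter [-86.9 -62.4  61.9] yawerr deg -0.13 F [-0.5  0.2 -0.2]
to [ 468.  -113.4   48. ] mm [-2.   0.4 13.9] shares [-0.016  0.003  0.116] turn -0.001
```

View pics/w13.png

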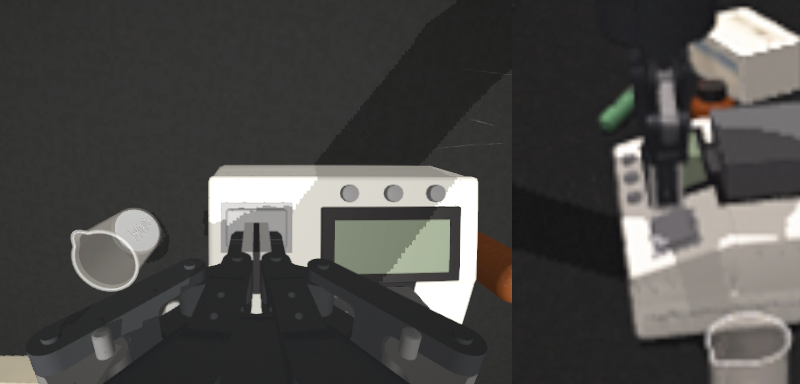

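Request:
{"op": "send_rows", "data": {"steps": [[-0.01,0,0.03,0,-1],[-0.015,0,0.06,0,-1],[-0.015,0,0.08,0,-1],[-0.015,0,0.1,0,-1],[-0.015,0,0.1,0,-1]]}}

```text
t: 14.7
eef_pos: [470.2, -113.2, 51.9]
ee_rot: [[-0.99, -0.142, 0.0], [-0.142, 0.99, 0.0], [-0.0, 0.0, -1.0]]
wrist_force: [-0.1, -0.9, 0.5]
finger_gap: -0.004
```

Request:
{"op": "send_rows", "data": {"steps": [[0,0,0.01,0,-1],[0,0,0.02,0,-1],[0,0,0.02,0,-1]]}}

```text
t: 15.0
eef_pos: [470.0, -113.3, 49.4]
ee_rot: [[-0.99, -0.142, -0.0], [-0.142, 0.99, 0.0], [0.0, 0.0, -1.0]]
wrist_force: [-0.5, 0.3, -0.6]
finger_gap: 0.001
```

Request:
{"op": "send_rows", "data": {"steps": [[0,0,0.01,0,-1],[0,0,0.02,0,-1],[0,0,0.02,0,-1]]}}

```text
t: 15.3
eef_pos: [470.6, -113.3, 47.2]
ee_rot: [[-0.99, -0.142, 0.001], [-0.142, 0.99, -0.0], [-0.001, -0.0, -1.0]]
wrist_force: [0.2, 0.8, 0.9]
finger_gap: -0.001
```

Request:
{"op": "send_rows", "data": {"steps": [[0.01,0,0.01,0,-1],[0.01,0,0.02,0,-1],[0.01,0,0.02,0,-1]]}}

```text
t: 15.6
eef_pos: [469.9, -113.6, 45.0]
ee_rot: [[-0.99, -0.142, 0.002], [-0.142, 0.99, -0.0], [-0.002, -0.0, -1.0]]
wrist_force: [1.1, 0.1, 3.2]
finger_gap: 0.001
```

Request:
{"op": "send_rows", "data": {"steps": [[0,0,0.01,0,-1],[0,0,0.015,0,-1],[0,0,0.015,0,-1]]}}

```text
t: 15.9
eef_pos: [470.1, -113.6, 43.9]
ee_rot: [[-0.99, -0.142, 0.002], [-0.142, 0.99, 0.0], [-0.002, 0.0, -1.0]]
wrist_force: [-0.0, 1.3, 9.0]
finger_gap: -0.001
```

Request:
{"op": "send_rows", "data": {"steps": [[0,0,0.01,0,-1],[0,0,0.01,0,-1],[0,0,0.01,0,-1]]}}

```text
t: 16.2
eef_pos: [470.2, -113.6, 43.5]
ee_rot: [[-0.99, -0.142, 0.001], [-0.142, 0.99, 0.001], [-0.002, 0.001, -1.0]]
wrist_force: [-1.8, 2.2, 15.7]
finger_gap: 0.002
```

Request:
{"op": "send_rows", "data": {"steps": [[0,0,-0.03,0,-1],[0,0,-0.1,0,-1],[0,0,-0.3,0,-1],[0,0,-0.6,0,-1],[0,0,-0.9,0,-1]]}}

```text
t: 16.7
eef_pos: [466.5, -113.6, 149.5]
ee_rot: [[-0.99, -0.142, -0.005], [-0.142, 0.99, -0.0], [0.005, 0.0, -1.0]]
wrist_force: [1.0, 0.0, 0.6]
finger_gap: -0.001
```

Request:
{"op": "send_rows", "data": {"steps": [[0.1,0,-0.3,0,-1],[0.4,0,-0.6,0,-1],[0.6,0,-0.9,0,-1],[0.6,0,-0.9,0,-1],[0.6,0,-0.9,0,-1]]}}

```text
t: 17.2
eef_pos: [397.1, -123.7, 258.0]
ee_rot: [[-0.99, -0.142, 0.002], [-0.142, 0.99, 0.002], [-0.002, 0.001, -1.0]]
wrist_force: [0.5, -0.8, 1.1]
finger_gap: -0.002
```

```bash
python3 - <<'E'
from h import *
o=state(); c=read_camera("wrist"); s=read_camera("side"); sc=read_camera("scene"); o=state()
cv2.imwrite("pics/w14.png",cv2.resize(c["color"],None,fx=1.5,fy=1.5,interpolation=cv2.INTER_CUBIC))
a=s["color"][140:270,190:320]; b=sc["color"][120:250,190:320]
cv2.imwrite("pics/s14.png",np.hstack([cv2.resize(a,(390,390),interpolation=cv2.INTER_CUBIC),cv2.resize(b,(390,390),interpolation=cv2.INTER_CUBIC)]))
E
```

```text
t 17.20 tcp [ 397.1 -123.7  258. ] meter [-156.7  -62.   258. ] yawerr deg -0.12 F [ 0.5 -0.8  1.1]
t 17.35 tcp [ 396.6 -123.4  256. ] meter [-157.1  -61.6  256. ] yawerr deg -0.07 F [-0.6  0.2 -0.9]
```

View pics/w14.png

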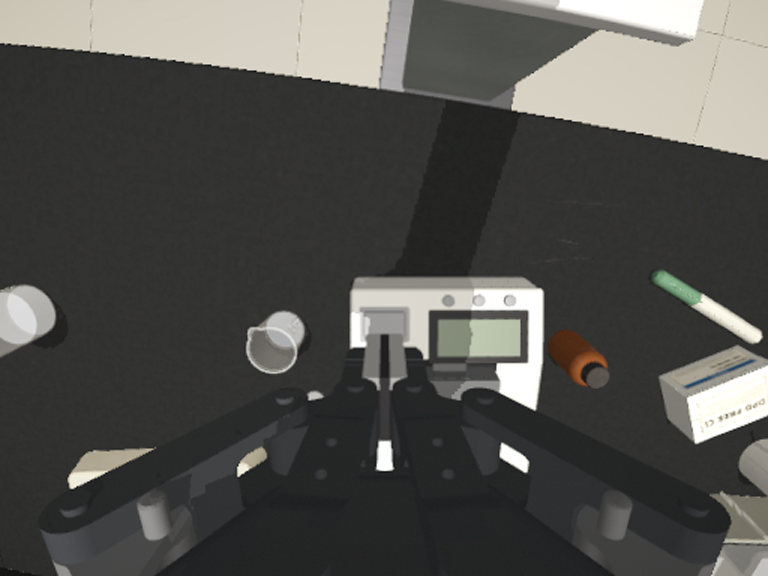

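View pics/s14.png

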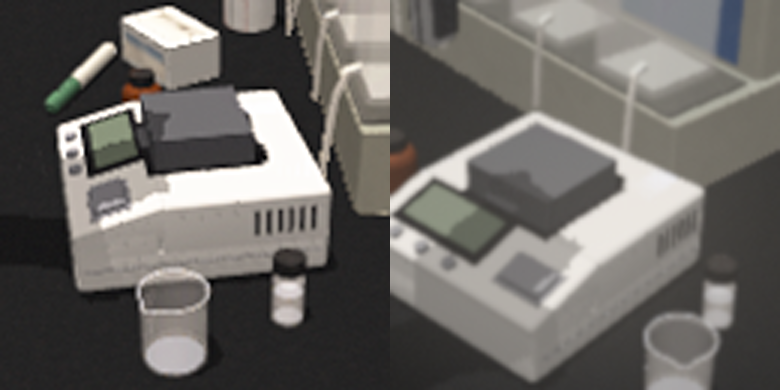

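Request:
{"op": "send_rows", "data": {"steps": [[0,0,0,0,-1],[0,0,0,0,-1]]}}

```text
t: 17.55
eef_pos: [397.2, -123.6, 256.5]
ee_rot: [[-0.99, -0.143, -0.003], [-0.143, 0.99, -0.001], [0.003, -0.001, -1.0]]
wrist_force: [0.5, -0.2, 0.2]
finger_gap: -0.002
```

```bash
python3 - <<'E'
from h import *
state(); print(r.close_job())
E
```

```text
t 17.55 tcp [ 397.2 -123.6  256.5] meter [-156.6  -61.9  256.5] yawerr deg -0.09 F [ 0.5 -0.2  0.2]
the job is handed in; nothing more can be done
None
```

The reading was taken in the order asked, and I handed the job in at 17.6 s with the arm clear of the meter.

- **Vial:** I pressed it straight down with shut fingertips. It slid about 15 mm and then held hard at 20 N without moving further.
- **Lid:** I pushed it over from behind and pressed it until it stopped at 23 N. The stop height matched a shut lid, and the last pictures show it flat on the deck.
- **Key:** I pressed the oblong key until it stopped. Force reached 15.7 N against the 3 N it needs, over roughly 4 mm of travel. I then lifted away.
- **Left alone:** In the last pictures the spare vial, bottle, beaker and small keys look undisturbed.

**Disagreement:** the fingertips sit about 31 mm short of the reported TCP. All three cameras showed this and contact confirmed it. I worked from contact and force rather than the nominal TCP height.

**Less certain:**
- The cameras and the wrist view differed by up to about 5 mm on the meter's position.
- The key's return is judged only from the pictures, where it stands proud again.

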